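# Kit up the pump assembly station

## Robot

A 6-joint arm with a two-finger parallel gripper is mounted at the origin on the work surface. World frame = base frame: x ahead of the robot, y to its left, z up, the work surface at z = 0. Lengths are in m, angles in rad, forces in N, time in s.
With the tool pointing down it reaches from about 0.35 to 0.975 m from the base axis. Payload 4.9 kg.
Tool frame: the origin (TCP) lies on the centre line of the jaws, within the pads' length; the fingertips stand 17 mm ahead of it and the grasp point (between the pads) lies 2 mm behind it (ctrl.tcp_to_tips is the x of the fingertips in the tool frame, in m); x points along the fingers, z is the direction in which the jaws open and shut, and the axes are right-handed (so a half turn about x gives the same grasp; the last joint's range is limited). The gripper opens to 85 mm and grips with 20 to 120 N. Pads are 22 mm wide; open, the fingers measure 114 mm over their backs; the gripper's body (76 mm by 85 mm) begins 54 mm behind the grasp point. The pads swing forward as they close: fully open they stand 13 mm farther back than shut.
Start: joints at [-1.42, 0.053, 1.613, -0, 1.476, -0.119], TCP at [0.167, -0.602, 0.248] pointing down, gripper open.
Joint ranges: [-3.01, 3.01], [-1.01, 2.22], [0.06, 2.58], [-1.02, 4.17], [0.09, 2.62], [-3.14, 3.14]. Speed limits (rad/s): [2.57, 2.57, 3.14, 3.14, 3.14, 3.14].

## Interface

Orientations are given as a rotation vector (axis times angle).
In Python, from station import ctrl, cams, finder gives the robot as it stands.
- The arm moves only by the tool step_arm, never from a script. Its argument "moves" is a list of rows, each a list of 3 entries, a list of its own where there are three numbers: the shift along the tool's x, y, z in cm, then the turn, a rotation vector about the tool's x, y, z in degrees, then the opening, from 0 (shut) to 1 (fully open). A call has exactly 10 rows; each row is the pose to reach, as a shift and turn from the pose measured when the call began, along the tool's axes at that moment; what a row does not reach only later rows make up. A row lasts 1/12 s, in which the tool goes at most 41.7 mm and 7.16 degrees, less where a joint would pass 70% of its speed; a pose out of reach is approached as far as the arm can. A call with a gripper value outside its range is refused whole. The fingers move at their own pace and stop on an object; "grip_force" is the grip in N (left out, the last holds). Time passes only in rows, so rows that repeat a pose let the fingers close, or fill a call up. It gives the time, the measured TCP pose, the force and the opening at its end, in the units of the state.
- ctrl.get_obs(): the state, without advancing time (a new reading comes with each control period).
- cams.get_image(name): name is "scene" or "top" or "wrist"; returns a dict with "pixels" (400x640x3 uint8, blue, green, red), "fx", "fy", "cx", "cy" (pixels), "position" and "attitude" of the camera in the world. Camera axes: x right, y up, looking along -z (the intrinsics and any distortion apply to the point x, -y, -z); pixel columns grow to the right and rows downward; lengths in m; the calibration is good to about 2 mm. A picture is of the moment at which its call begins. There is no depth.
- ctrl.finish_job(): hands the job in, once; it reports no verdict.
Trained networks look in the newest picture that a camera, given by its name, has taken for a name from the list of things; names that differ only in an ending like _2 or _b are one class to them, and where a whole thing is asked for, a point or a joint stands for the part that bears it (a point fixed in the world has none). Each returns a list of dicts, best first, with "conf" (0 to 1); they miss things now and then, are a little off and sometimes report something else, mostly with a low value. They report only what shows in the picture. A call takes as long as a camera call.
- finder.find_in(camera, name): "at" ([column, row] in pixels, amid what is visible of it).
- finder.regions_of(camera, name): "region" (400x640 bool, what is visible of it) and "at" ([column, row] in pixels, amid what is visible of it).
- finder.tip_of(camera, name): "at" ([column, row] in pixels: a listed point, or the origin of a listed thing).
The state is a dict: "t": time; "q": joint angles; "dq": joint speeds; "effort": joint torques, N m; "tool_pos": TCP position; "tool_rot": TCP orientation; "contact_force": force on the tool from outside, world axes, zero at the start; "wrist_torque": the same for the moment, N m; "opening": finger opening in m.
Only numpy, scipy, OpenCV 4.12 (cv2) and the standard library are available. Lean on these libraries where they do the work, as an engineer would, in place of code of your own. Each camera call takes 0.05 s, during which the arm holds its last target. There are 200 camera calls.

## Task

Get this pump kit ready for assembly: turn the fixture's sprung clamp bar well aside, lay the pump cylinder centrally in the two V saddles, then lift the bar over it, turn it back square across the cylinder and let it down to hold it. Lay every valve on the bench fully home in its own cradle of the rack, thin brass neck through the notch in the back plate (before, between or after, and in any cradle), and leave the other things on the bench where they are.

Things in the scene. Friction and masses are not known exactly. Their poses are not given: they have to be found in the camera images.
- saddle (a point): Seat of the fixed clamp fixture: where the cylinder's centre comes to lie, 50 mm above the table, midway between two dark 45-degree V saddles at y = +-42 mm (16 mm wide along y, 65 mm across the mouth, rims 49 mm up). y: line of the cylinder, x: level, to the pillar, z up. Fingers fit between the saddles down to the grey base plate (170 x 190 mm, top 12 mm high).
- pillar (a point): Top centre of the fixture's pillar, 85 mm along x from the saddle point, 62 mm above the table: upright axis about which the clamp bar turns. Axes as the saddle's. The bar's collar (32 mm diameter) sits on it and reaches 25 mm above this point when the bar is down.
- clamp_lift (a joint): How far the clamp bar is raised, m: 0 fully down (underside 62 mm above the table) to 0.06. Spring and weight pull it down, 6 N at 0, 11 N at 0.06; damped: let go, it sinks back within 2 s. On a seated cylinder (top 74 mm high) it rests at about 0.010, so it must be raised more than that (0.03 is ample) to pass over it.
- clamp_swing (a joint): Turn of the clamp bar about the pillar, rad: 0 (stop) straight across the saddles, pointing to -x of the saddle point; grows anticlockwise seen from above to 1.75 (stop); at 1.57 it points to -y of the saddle point, aside. It turns stiffly (0.1 N m) and stays where left. Starts at 0 to 0.3.
- clamp_handle (a point): Mid-height of the black upright round handle (22 mm diameter, 52 mm tall) near the free end of the steel clamp bar, 145 mm from the pillar axis. 104 mm above the table with the bar down; rises with clamp_lift. The handle's top is 23 mm above this point. The bar (22 mm wide, 14 mm thick) has its upper face 28 mm below it and reaches 10 mm past the handle.
- cylinder_mid (a point): Centre of the loose pump cylinder: round aluminium tube, 48 mm diameter, with a square dark steel cap (56 x 56 x 26 mm) on each end, 176 mm long in all plus 4 mm bolt heads, about 0.6 kg. x runs along the tube (ends alike); 124 mm of tube is bare. It starts lying on its caps on the table, axis 28 mm up.
- cradle1 (a point): Cradle 1 of 4 of the fixed kit rack (76 mm apart along y): where a valve's centre comes to lie, 42 mm above the table. x: to the back plate, z up. Two black 45-degree V saddles at x = +-29 mm, 14 mm wide, 44 mm across the mouth, rims 38 mm up; fingers fit between them down to the 10 mm base. Back plate at x = 51 to 59 mm, top 58 mm above the table, notch 30 mm wide for the neck.
- cradle2 (a point): Cradle 2 of the kit rack, 76 mm along y from cradle 1 and like it in all ways.
- cradle3 (a point): Cradle 3 of the kit rack, 152 mm along y from cradle 1 and like it in all ways.
- cradle4 (a point): Cradle 4 of the kit rack, 228 mm along y from cradle 1 and like it in all ways.
- valve1_mid (a point): Centre of a loose valve; 2 to 4 of valve1 to valve4 are present (None if absent), all alike: eight-sided aluminium body, 84 mm long, 36 mm across flats, lying on a flat with two flats upright, axis 18 mm up. x points along it to the thin brass neck (16 mm diameter, 36 mm beyond the body); on the other end a black square cap, 36 x 36 x 12 mm. About 0.25 kg.
- valve1_tip (a point): End of the brass neck of valve1, 78 mm from its centre along its x; None if absent.
- valve2_mid (a point): Centre of a loose valve, None if absent; the same as valve1.
- valve2_tip (a point): End of the brass neck of valve2, 78 mm from its centre along its x; None if absent.
- valve3_mid (a point): Centre of a loose valve, None if absent; the same as valve1.
- valve3_tip (a point): End of the brass neck of valve3, 78 mm from its centre along its x; None if absent.
- valve4_mid (a point): Centre of a loose valve, None if absent; the same as valve1.
- valve4_tip (a point): End of the brass neck of valve4, 78 mm from its centre along its x; None if absent.
- gauge: Bystander, to be left alone: round dial pressure gauge lying on its back, 68 mm across, 32 mm high, short brass stem. Origin under its centre.
- spraycan: Bystander, to be left alone: upright spray can, 54 mm across, 150 mm high. Origin under its centre.
- tape: Bystander, to be left alone: roll of black tape lying flat, 90 mm across, 24 mm high. Origin under its centre.
- spanner: Bystander, to be left alone: steel spanner, 150 mm long. Origin under its centre.
- mug: Bystander, to be left alone: white mug, 80 mm across, 95 mm high. Origin under its centre.
- tray: Bystander, to be left alone: small open blue tray, 110 x 80 x 35 mm. Origin under its centre.

How it is judged:
By the outcome, as a careful person would: the job done as asked, in the order asked, and still so for the second after the job is handed in, with the robot touching nothing.
Of valve1, valve2, valve3, valve4 only 2 to 4 are there at a start; the rules pass over those that are not, and their reading is None.
At some moment in a run one of cylinder, valve1, valve2, valve3, valve4 may be knocked a few centimetres aside while the robot is not near it.
Once in a run the grip may slacken for a moment while it holds something.
It also fails if it takes over 210 s, if anything falls off the work surface, if the arm or the gripper's body presses on something with over 40 N, if the wrist force passes 120 N, or if a joint passes its speed limit or range.

## Working session

There is one attempt and no reset: what is moved stays moved. The work goes in short steps, Python scripts to look and compute and a tool call to move; the robot and the scene stay as the last step left them, time stands still between calls to the robot, and variables do not carry over. Pictures are saved under pics/ and viewed, on a budget of 14 in all, crops included, one or two more only if the job needs it, and the job is handed in when it is done.

Besides the shell and the picture viewer there is one more tool, called after "Request:" by a JSON object that holds its "api" and its "payload", one argument or row to a line. step_arm: Moves the arm, as the interface text tells. Its arguments: {"type":"object","properties":{"moves":{"type":"array"},"grip_force":{"type":"number"}},"required":["moves"]}

```bash
ls; mkdir -p pics; cat > h.py <<'E'
import numpy as np, cv2
from scipy.spatial.transform import Rotation as R
from station import ctrl, cams, finder
def ray(im,uv):
    att=np.array(im["attitude"],float)
    M=att if att.shape==(3,3) else R.from_rotvec(att).as_matrix() if att.size==3 else R.from_quat(att).as_matrix()
    d=np.array([(uv[0]-im["cx"])/im["fx"],-(uv[1]-im["cy"])/im["fy"],-1.])
    return np.array(im["position"]),M@d
def at_z(im,uv,z):
    p,d=ray(im,uv); return p+d*(z-p[2])/d[2]
def proj(im,P):
    att=np.array(im["attitude"],float)
    M=att if att.shape==(3,3) else R.from_rotvec(att).as_matrix()
    c=M.T@(np.array(P)-im["position"]); return np.array([im["cx"]+im["fx"]*c[0]/-c[2], im["cy"]-im["fy"]*c[1]/-c[2]])
def tri(im1,uv1,im2,uv2):
    A=np.zeros((3,3));b=np.zeros(3);
    for im,uv in((im1,uv1),(im2,uv2)):
        p,d=ray(im,uv);d/=np.linalg.norm(d);Q=np.eye(3)-np.outer(d,d);A+=Q;b+=Q@p
    return np.linalg.solve(A,b)
E
python3 - <<'E'
from h import *
o=ctrl.get_obs(); print(o)
ims={n:cams.get_image(n) for n in("scene","top")}
for n,i in ims.items():
    print(n,{k:v for k,v in i.items() if k!="pixels"}); cv2.imwrite(f"pics/{n}0.png",i["pixels"])
Z=dict(saddle=.05,pillar=.062,clamp_handle=.104,cylinder_mid=.028,cradle1=.042,cradle2=.042,cradle3=.042,cradle4=.042,valve1_mid=.018,valve1_tip=.018,gauge=0,spraycan=0,tape=0,spanner=0,mug=0,tray=0)
for k,z in Z.items():
    for n in ims:
        for r in finder.tip_of(n,k)[:5]:
            if r["conf"]>.2: print(k,n,round(r["conf"],2),np.round(r["at"],1),np.round(at_z(ims[n],r["at"],z),3)[:2])
E
```

```text
pics
{'t': 0.0, 'q': array([-1.42001600e+00,  5.33412664e-02,  1.61432359e+00,  2.22013360e-06,
        1.47602680e+00, -1.19024181e-01]), 'dq': array([-9.12196077e-04, -3.01975718e-05, -9.41741686e-04, -8.04343570e-04,
       -1.70447466e-03, -4.70282792e-04]), 'effort': array([-6.23722626e-04, -3.93680048e+01, -3.70178533e+01, -1.48786735e-04,
        7.01684869e-03,  8.21252058e-06]), 'tool_pos': array([ 0.16648387, -0.60178816,  0.247055  ]), 'tool_rot': array([ 1.00962206,  1.32638076, -1.00718747]), 'contact_force': array([ 0.0607341 ,  1.42835288, -0.02695242]), 'wrist_torque': array([ 0.03721267, -0.06034145, -0.02313327]), 'opening': 0.08514288847470382}
scene {'fx': 397.9131796406656, 'fy': 397.9131796406656, 'cx': 320.06056739229126, 'cy': 197.2981623937695, 'position': array([1.09341719, 0.74095431, 1.06313284]), 'attitude': array([0.3147837 , 0.9767806 , 2.34724372])}
top {'fx': 485.0218082046118, 'fy': 485.0218082046118, 'cx': 311.79288633043586, 'cy': 206.14904718176314, 'position': array([ 0.36632764, -0.03381475,  1.36251253]), 'attitude': array([ 0.13150302, -0.0968
[... 2649 characters left out ...]
0.67 [281.3 169.3] [0.672 0.088]
spraycan scene 0.75 [274.  271.8] [0.784 0.061]
spraycan top 0.9 [288.5 129.2] [0.791 0.071]
tape scene 0.98 [383.6 334.5] [0.644 0.423]
tape scene 0.29 [236.6 169.2] [ 0.646 -0.457]
tape top 0.9 [164.3 177.5] [0.642 0.425]
tape top 0.33 [322.6 166. ] [ 0.683 -0.03 ]
spanner scene 0.88 [313.  303.5] [0.748 0.227]
spanner top 0.74 [470.1 247.2] [ 0.458 -0.445]
spanner top 0.65 [234.8 147.5] [0.734 0.225]
mug scene 0.75 [431.9 237. ] [0.27  0.259]
mug scene 0.42 [285.3 212. ] [ 0.614 -0.138]
mug top 0.72 [218.9 310.5] [0.27  0.249]
tray scene 0.64 [237.4 167.8] [ 0.64  -0.463]
tray scene 0.58 [312.2 305.3] [0.754 0.23 ]
tray top 0.78 [477.1 180. ] [ 0.65 -0.47]
```

View images.

View pics/scene0.png

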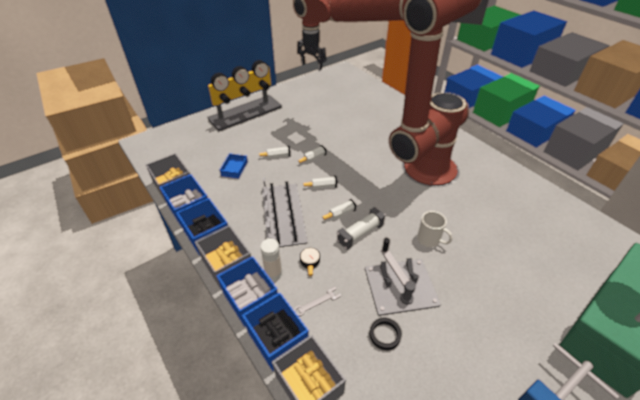

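View pics/top0.png

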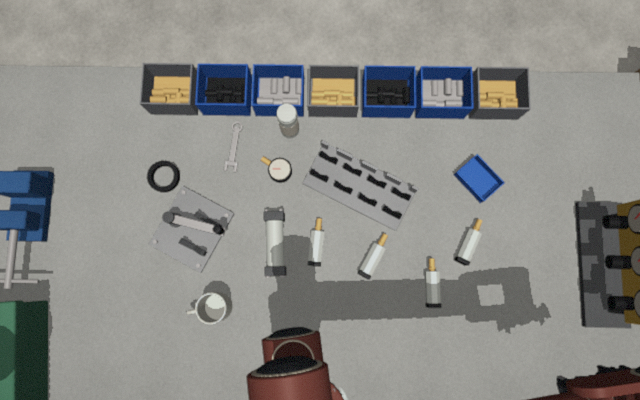

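```bash
cat >> h.py <<'E'
def Rdown(yaw):  # jaw axis (tool z) at angle yaw in the plane, x down
    z=np.array([np.cos(yaw),np.sin(yaw),0]);x=np.array([0,0,-1.]);return np.stack([x,np.cross(z,x),z],1)
def cur():
    o=ctrl.get_obs();M=R.from_rotvec(o["tool_rot"]).as_matrix();return o,np.array(o["tool_pos"]),M
def plan(pos,yaw=None,p=None,M=None,half=True):
    if p is None: _,p,M=cur()
    y0=np.arctan2(M[1,2],M[0,2]); 
    if yaw is None: T=Rdown(y0);yaw=y0
    else:
        per=np.pi if half else 2*np.pi
        yaw=y0+(yaw-y0+per/2)%per-per/2; T=Rdown(yaw)
    s=M.T@(np.array(pos)-p)*100; r=np.degrees(R.from_matrix(M.T@T).as_rotvec())
    print("shift cm",np.round(s,2),"turn",np.round(r,2),"yaw %.1f->%.1f"%tuple(np.degrees([y0,yaw])))
    return np.array(pos),T
E
python3 - <<'E'
from h import *
o,p,M=cur();print(M)
im=cams.get_image("wrist");A=R.from_rotvec(im["attitude"]).as_matrix()
print("cam in tool",M.T@(im["position"]-p),"cam axes in tool\n",M.T@A,im["fx"],im["cx"],im["cy"])
plan([.5,-.2,.42],0.5);plan([.5,-.2,.42])
print(np.degrees(o["q"]))
E
```

```text
[[ 2.74219398e-05  9.63819806e-01  2.66554651e-01]
 [-4.04072250e-05  2.66554652e-01 -9.63819805e-01]
 [-9.99999999e-01  1.56590750e-05  4.62547293e-05]]
cam in tool [-0.12574008  0.06999219 -0.00075562] cam axes in tool
 [[-2.91254409e-04  2.75023933e-01 -9.61437336e-01]
 [ 7.37298686e-04  9.61437175e-01  2.75023664e-01]
 [ 9.99999686e-01 -6.28764630e-04 -4.82797600e-04]] 313.99982148122854 319.36517696052584 192.67160658781515
shift cm [-17.17  42.86 -29.89] turn [76.81  0.    0.  ] yaw -74.5->-151.4
shift cm [-17.17  42.86 -29.89] turn [ 0. -0.  0.] yaw -74.5->-74.5
[-8.13598752e+01  3.01757724e+00  9.24116982e+01  1.21096694e-03
  8.45681996e+01 -6.81934075e+00]
```

Request:
{"api": "step_arm", "payload": {
  "moves": [
    [[-2, 4, -3], [0, 0, 0], 1],
    [[-4, 8, -6], [0, 0, 0], 1],
    [[-6, 12, -9], [0, 0, 0], 1],
    [[-8, 16, -12], [0, 0, 0], 1],
    [[-10, 20, -15], [0, 0, 0], 1],
    [[-12, 24, -18], [0, 0, 0], 1],
    [[-14, 28, -21], [0, 0, 0], 1],
    [[-16, 32, -24], [0, 0, 0], 1],
    [[-17, 36, -27], [0, 0, 0], 1],
    [[-17, 40, -30], [0, 0, 0], 1]
  ]
}}

```text
t: 2.58
tool_pos: [0.4057, -0.2924, 0.3962]
tool_rot: [1.008, 1.322, -1.008]
contact_force: [0.7, -0.6, 0.5]
opening: 0.0853
```

```bash
cat >> h.py <<'E'
def look(n,names,zs,save=None,c=.3,k=5):
    im=cams.get_image(n)
    if save: cv2.imwrite(save,im["pixels"])
    for a,z in zip(names,zs):
        for r in finder.tip_of(n,a)[:k]:
            if r["conf"]>c: print(a,n,round(r["conf"],2),np.round(r["at"],1),np.round(at_z(im,r["at"],z),4)[:2])
    return im
E
python3 - <<'E'
from h import *
o,p,M=cur();print(o["t"],p)
look("wrist",["valve1_mid","valve1_tip","cradle1","cylinder_mid","clamp_handle"],[.018,.018,.042,.028,.104],"pics/w1.png")
E
```

```text
2.5833 [ 0.40566228 -0.29241663  0.39617654]
valve1_mid wrist 0.7 [147.3  69.2] [ 0.4517 -0.0126]
valve1_tip wrist 0.95 [159.2  17.5] [ 0.5261 -0.0205]
cradle1 wrist 0.83 [309.   19.9] [ 0.5756 -0.231 ]
cylinder_mid wrist 0.64 [63.2 42.3] [0.4562 0.1029]
```

View pics/w1.png

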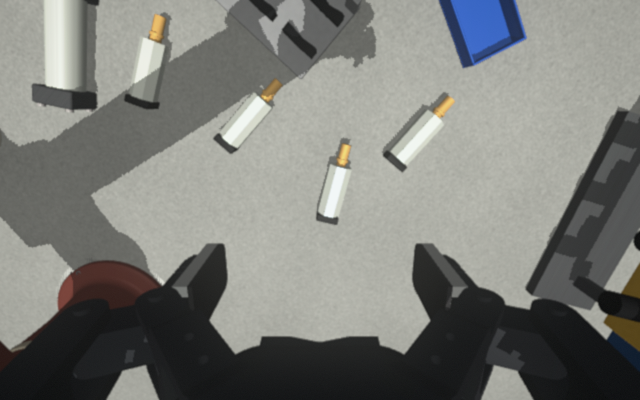

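Request:
{"api": "step_arm", "payload": {
  "moves": [
    [[0, 24.5, -60.9], [-75, 0, 0], 1],
    [[0, 24.5, -60.9], [-75, 0, 0], 1],
    [[0, 24.5, -60.9], [-75, 0, 0], 1],
    [[0, 24.5, -60.9], [-75, 0, 0], 1],
    [[0, 24.5, -60.9], [-75, 0, 0], 1],
    [[0, 24.5, -60.9], [-75, 0, 0], 1],
    [[0, 24.5, -60.9], [-75, 0, 0], 1],
    [[0, 24.5, -60.9], [-75, 0, 0], 1],
    [[0, 24.5, -60.9], [-75, 0, 0], 1],
    [[0, 24.5, -60.9], [-75, 0, 0], 1]
  ]
}}

```text
t: 3.72
tool_pos: [0.4517, 0.1206, 0.3931]
tool_rot: [0.038, 1.572, -0.038]
contact_force: [0.8, -0.9, 0.3]
opening: 0.0853
```

```bash
python3 - <<'E'
from h import *
o,p,M=cur();print(o["t"],p)
plan([.48,.36,.40],0,half=False)
look("wrist",["valve1_mid","valve2_mid","valve3_mid","valve4_mid","valve2_tip","valve3_tip","cradle1","cylinder_mid"],[.018]*6+[.042,.028],c=.2)
E
```

```text
3.7167 [0.45173179 0.12058515 0.39305386]
shift cm [-0.7  24.05  1.67] turn [-2.75 -0.09  0.  ] yaw -2.7->0.0
valve1_mid wrist 0.97 [322.3 227.1] [ 0.4498 -0.0136]
valve4_mid wrist 0.88 [309.2 306. ] [ 0.4186 -0.1691]
cradle1 wrist 0.98 [413.6 307.1] [ 0.6041 -0.1625]
cradle1 wrist 0.92 [461.9 237.4] [ 0.6787 -0.0326]
cradle1 wrist 0.85 [393.8 340.4] [ 0.5705 -0.2316]
cylinder_mid wrist 0.85 [320.7 161.4] [0.4524 0.102 ]
```

Request:
{"api": "step_arm", "payload": {
  "moves": [
    [[-0.7, 4, 0.3], [-2.7, 0, 0], 1],
    [[-0.7, 8, 0.6], [-2.7, 0, 0], 1],
    [[-0.7, 12, 0.9], [-2.7, 0, 0], 1],
    [[-0.7, 16, 1.2], [-2.7, 0, 0], 1],
    [[-0.7, 20, 1.5], [-2.7, 0, 0], 1],
    [[-0.7, 24, 1.7], [-2.7, 0, 0], 1],
    [[-0.7, 24, 1.7], [-2.7, 0, 0], 1],
    [[-0.7, 24, 1.7], [-2.7, 0, 0], 1],
    [[-0.7, 24, 1.7], [-2.7, 0, 0], 1],
    [[-0.7, 24, 1.7], [-2.7, 0, 0], 1]
  ]
}}

```text
t: 5.0
tool_pos: [0.4825, 0.3557, 0.4011]
tool_rot: [0.008, 1.571, -0.007]
contact_force: [0.1, -0.1, 0.3]
opening: 0.0853
```

```bash
python3 - <<'E'
from h import *
o,p,M=cur();print(o["t"],p)
look("wrist",["saddle","pillar","clamp_handle","cylinder_mid","valve1_mid"],[.05,.062,.104,.028,.018],"pics/w2.png",c=.2)
E
```

```text
5.0 [0.4825154  0.35568513 0.40113018]
saddle wrist 0.81 [317.6 183.3] [0.4792 0.3051]
saddle wrist 0.34 [465.3 215.9] [0.7169 0.2488]
pillar wrist 0.81 [346.7 129.7] [0.5225 0.3883]
clamp_handle wrist 0.9 [322.7 233.2] [0.4863 0.2439]
cylinder_mid wrist 0.82 [305.7 290.7] [0.4553 0.0988]
valve1_mid wrist 0.98 [304.6 339.3] [ 0.4503 -0.0157]
```

View pics/w2.png

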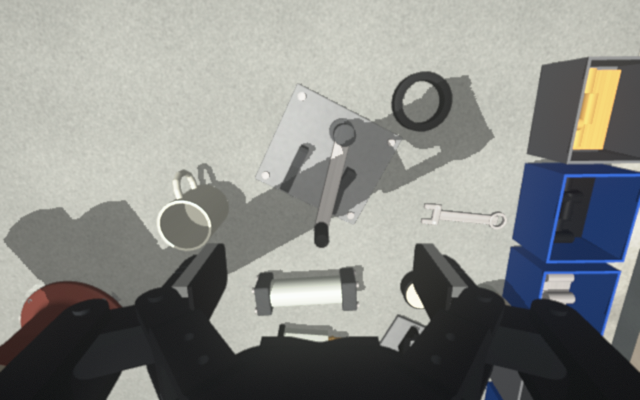

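Request:
{"api": "step_arm", "payload": {
  "moves": [
    [[3.5, -2, 0.1], [3, 0, 0], 1],
    [[7, -4, 0.2], [6, 0, 0], 1],
    [[10.5, -6, 0.3], [10, 0, 0], 1],
    [[14, -8, 0.3], [14, 0, 0], 1],
    [[17, -10, 0.4], [14, 0, 0], 1],
    [[20, -11.3, 0.4], [14, 0, 0], 1],
    [[20, -11.3, 0.4], [14, 0, 0], 1],
    [[23, -11.3, 0.4], [14, 0, 0], 1],
    [[23, -11.3, 0.4], [14, 0, 0], 1],
    [[23, -11.3, 0.4], [14, 0, 0], 1]
  ]
}}

```text
t: 6.13
tool_pos: [0.4847, 0.2439, 0.1713]
tool_rot: [0.198, 1.564, -0.198]
contact_force: [-0.4, 0.4, 0.7]
opening: 0.085
```

```bash
python3 - <<'E'
from h import *
o,p,M=cur();print(o["t"],p)
look("wrist",["saddle","pillar","clamp_handle"],[.05,.062,.104],"pics/w3.png",c=.2)
plan([.486,.244,.106],np.radians(-14),half=False)
E
```

```text
6.1333 [0.48473203 0.24394056 0.17133805]
saddle wrist 0.8 [289.3 118.9] [0.4767 0.3065]
pillar wrist 0.63 [119.4 217.5] [0.3255 0.2668]
clamp_handle wrist 0.89 [320.3 216.8] [0.4848 0.2427]
shift cm [ 6.78 -0.07 -0.04] turn [-0.46  0.16 -0.15] yaw -14.5->-14.0
```

View pics/w3.png

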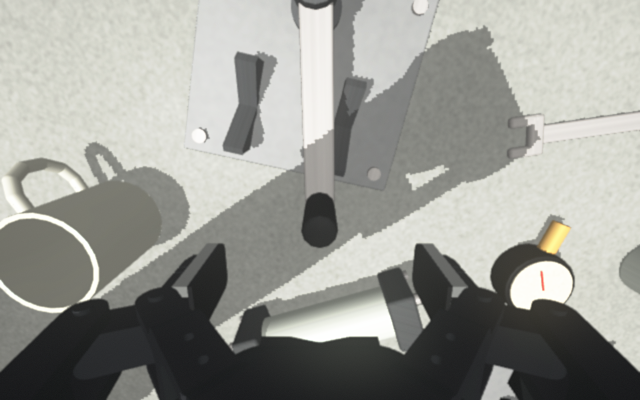

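Request:
{"api": "step_arm", "payload": {
  "moves": [
    [[3, -0.1, 0], [0, 0, 0], 1],
    [[5.5, -0.1, 0], [0, 0, 0], 1],
    [[6.6, -0.1, 0], [0, 0, 0], 1],
    [[6.6, -0.1, 0], [0, 0, 0], 0.4],
    [[6.6, -0.1, 0], [0, 0, 0], 0],
    [[6.6, -0.1, 0], [0, 0, 0], 0],
    [[6.6, -0.1, 0], [0, 0, 0], 0],
    [[6.6, -0.1, 0], [0, 0, 0], 0],
    [[6.6, -0.1, 0], [0, 0, 0], 0],
    [[6.6, -0.1, 0], [0, 0, 0], 0]
  ],
  "grip_force": 60
}}

```text
t: 7.17
tool_pos: [0.4869, 0.2438, 0.1089]
tool_rot: [0.2, 1.557, -0.196]
contact_force: [0.2, 0.2, 3.2]
opening: 0.0208
```

```bash
cat > arc.py <<'E'
from h import *
import sys
# pillar, start/end angle deg (bar direction), lift
def arc(piv,r,a0,a1,n,z,p,M):
    y0=np.degrees(np.arctan2(M[1,2],M[0,2]))
    for a in np.linspace(a0,a1,n+1)[1:]:
        t=np.array([piv[0]+r*np.cos(np.radians(a)),piv[1]+r*np.sin(np.radians(a)),z])
        T=Rdown(np.radians(y0+a-a0))
        s=M.T@(t-p)*100; rv=np.degrees(R.from_matrix(M.T@T).as_rotvec())
        print(np.round(s,1).tolist(),np.round(rv,0).tolist())
E
python3 - <<'E'
from arc import *
o,p,M=cur();print(o["t"],p,o["opening"],o["contact_force"])
# pivot estimate at .145 along bar direction: tool y axis
d=M[:2,1];print("bar dir",np.degrees(np.arctan2(*d[::-1])),"pivot",p[:2]+.145*d)
for piv in ([.5225,.388],p[:2]+.145*d):
    v=p[:2]-piv; a=np.degrees(np.arctan2(v[1],v[0])); print(np.hypot(*v),a)
    arc(piv,np.hypot(*v),a,a+77,14,p[2],p,M)
E
```

```text
7.1667 [0.48694201 0.24378898 0.10891372] 0.020800767846817884 [0.16345305 0.16116274 3.1835386 ]
bar dir 75.5387109218692 pivot [0.52315202 0.38419396]
0.1485300941133398 -103.85108324308327
[0.0, 0.1, 1.4] [-5.0, 0.0, -0.0]
[0.0, 0.3, 2.8] [-11.0, 0.0, -0.0]
[0.0, 0.7, 4.2] [-16.0, 0.0, -0.0]
[0.0, 1.1, 5.6] [-22.0, 0.0, -0.0]
[0.0, 1.8, 6.8] [-27.0, 0.0, -0.0]
[0.0, 2.5, 8.1] [-33.0, 0.0, -0.0]
[0.1, 3.3, 9.2] [-38.0, 0.0, -0.0]
[0.1, 4.3, 10.3] [-44.0, 0.0, -0.0]
[0.1, 5.3, 11.2] [-49.0, 0.0, -0.0]
[0.1, 6.5, 12.1] [-55.0, 0.0, -0.0]
[0.1, 7.7, 12.8] [-60.0, 0.0, -0.0]
[0.1, 9.0, 13.5] [-66.0, 0.0, -0.0]
[0.1, 10.3, 14.0] [-71.0, 0.0, -0.0]
[0.1, 11.7, 14.3] [-77.0, 0.0, -0.0]
0.1449990498558428 -104.46128907813082
[0.0, 0.1, 1.4] [-5.0, 0.0, -0.0]
[0.0, 0.3, 2.8] [-11.0, 0.0, -0.0]
[0.0, 0.6, 4.1] [-16.0, 0.0, -0.0]
[0.0, 1.1, 5.4] [-22.0, 0.0, -0.0]
[0.0, 1.6, 6.7] [-27.0, 0.0, -0.0]
[0.0, 2.3, 7.9] [-33.0, 0.0, -0.0]
[0.0, 3.2, 9.0] [-38.0, 0.0, -0.0]
[0.1, 4.1, 10.1] [-44.0, 0.0, -0.0]
[0.1, 5.1, 11.0] [-49.0, 0.0, -0.0]
[0.1, 6.2, 11.9] [-55.0, 0.0, -0.0]
[0.1, 7.4, 12.6] [-60.0, 0.0, -0.0]
[0.1, 8.6, 13.2] [-66.0, 0.0, -0.0]
[0.1, 9.9, 13.8] [-71.0, 0.0, -0.0]
[0.1, 11.2, 14.1] [-77.0, 0.0, -0.0]
```

Request:
{"api": "step_arm", "payload": {
  "moves": [
    [[0, 0.1, 0.7], [-3, 0, 0], 0],
    [[0, 0.1, 1.4], [-5, 0, 0], 0],
    [[0, 0.3, 2.8], [-11, 0, 0], 0],
    [[0, 0.6, 4.1], [-16, 0, 0], 0],
    [[0, 1.1, 5.5], [-22, 0, 0], 0],
    [[0, 1.7, 6.7], [-27, 0, 0], 0],
    [[0, 2.4, 8], [-33, 0, 0], 0],
    [[0, 3.2, 9.1], [-38, 0, 0], 0],
    [[0, 3.2, 9.1], [-38, 0, 0], 0],
    [[0, 3.2, 9.1], [-38, 0, 0], 0]
  ]
}}

```text
t: 8.0
tool_pos: [0.5808, 0.255, 0.1082]
tool_rot: [-0.318, 1.546, 0.329]
contact_force: [-6.4, 8.5, 1.0]
opening: 0.0202
```

```bash
python3 - <<'E'
from arc import *
o,p,M=cur();print(o["t"],p,o["opening"],o["contact_force"],o["wrist_torque"])
h0=np.array([.48694,.24379]);d=p[:2]-h0;m=(p[:2]+h0)/2;L=np.hypot(*d);n=np.array([-d[1],d[0]])/L
piv=m+n*np.sqrt(.145**2-L*L/4);print("pivot from chord",piv)
piv=(piv+np.array([.5227,.386]))/2
v=p[:2]-piv; a=np.degrees(np.arctan2(v[1],v[0])); print(np.hypot(*v),a)
arc(piv,np.hypot(*v),a,-27+1,8,p[2],p,M)
E
```

```text
8.0 [0.5808236  0.25497226 0.10817434] 0.020223963255080704 [-6.40892492  8.53917691  1.04206374] [1.57388051 1.08984453 0.33496453]
pivot from chord [0.51766943 0.3854964 ]
0.14415068828587657 -65.12353776647035
[0.0, 0.1, 1.2] [-5.0, 0.0, -0.0]
[0.0, 0.3, 2.4] [-10.0, 0.0, -0.0]
[0.0, 0.5, 3.6] [-15.0, 0.0, -0.0]
[0.0, 0.9, 4.8] [-20.0, 0.0, -0.0]
[0.0, 1.4, 5.9] [-24.0, 0.0, -0.0]
[0.0, 2.0, 7.0] [-29.0, 0.0, -0.0]
[0.0, 2.7, 8.1] [-34.0, 0.0, -0.0]
[0.0, 3.4, 9.0] [-39.0, 0.0, -0.0]
```

Request:
{"api": "step_arm", "payload": {
  "moves": [
    [[0, 0.2, 1.2], [-5, 0, 0], 0],
    [[0, 0.4, 2.4], [-10, 0, 0], 0],
    [[0, 0.7, 3.6], [-15, 0, 0], 0],
    [[0, 1.1, 4.8], [-20, 0, 0], 0],
    [[0, 1.6, 5.9], [-24, 0, 0], 0],
    [[0, 2.2, 7], [-29, 0, 0], 0],
    [[0, 2.9, 8], [-34, 0, 0], 0],
    [[0, 3.6, 9], [-39, 0, 0], 0],
    [[0, 3.6, 9], [-39, 0, 0], 0],
    [[0, 3.6, 9], [-39, 0, 0], 0]
  ]
}}

```text
t: 8.83
tool_pos: [0.6472, 0.3244, 0.1078]
tool_rot: [-0.845, 1.4, 0.859]
contact_force: [-5.3, -1.1, 3.3]
opening: 0.0205
```

Request:
{"api": "step_arm", "payload": {
  "moves": [
    [[0, 0, 0], [0, 0, 0], 0.6],
    [[0, 0, 0], [0, 0, 0], 1],
    [[0, 0, 0], [0, 0, 0], 1],
    [[0, 0, 0], [0, 0, 0], 1],
    [[-4, 0, 0], [0, 0, 0], 1],
    [[-8, 0, 0], [0, 0, 0], 1],
    [[-12, 0, 0], [0, 0, 0], 1],
    [[-16, 3, 0], [0, 0, 0], 1],
    [[-20, 6, 0], [0, 0, 0], 1],
    [[-20, 6, 0], [0, 0, 0], 1]
  ]
}}

```text
t: 9.67
tool_pos: [0.595, 0.3524, 0.3159]
tool_rot: [-0.845, 1.39, 0.858]
contact_force: [0.7, 1.1, 1.3]
opening: 0.0854
```

```bash
python3 - <<'E'
from arc import *
o,p,M=cur();print(o["t"],p,o["opening"],o["contact_force"],M)
look("wrist",["saddle","pillar","clamp_handle","cylinder_mid"],[.05,.062,.104,.028],"pics/w4.png",c=.2)
im=cams.get_image("top");
for n,z in(("saddle",.05),("pillar",.062),("cylinder_mid",.028)):
  for r in finder.tip_of("top",n)[:2]: print(n,r["conf"],at_z(im,r["at"],z))
E
```

```text
9.6667 [0.59497514 0.35243435 0.31588192] 0.08541072149776135 [0.73227939 1.09481819 1.305366  ] [[ 0.00192555 -0.88923401  0.45744855]
 [ 0.01051127  0.45744212  0.88917727]
 [-0.9999429   0.00309621  0.01022781]]
saddle wrist 0.74 [237.1  95.7] [0.4814 0.3045]
pillar wrist 0.58 [310.9  92. ] [0.5182 0.3845]
clamp_handle wrist 0.71 [316.6 222.6] [0.6496 0.324 ]
cylinder_mid wrist 0.81 [ 96.7 149.3] [0.4523 0.102 ]
cylinder_mid wrist 0.4 [ 33.5 184.6] [ 0.4517 -0.003 ]
saddle 0.29 [0.73100974 0.21299998 0.05      ]
pillar 0.92 [0.52031208 0.38429172 0.062     ]
cylinder_mid 0.91 [0.46007147 0.09848246 0.028     ]
```

View pics/w4.png

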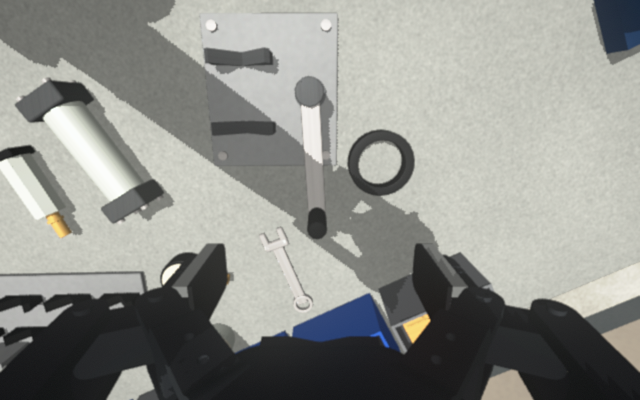

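```bash
python3 - <<'E'
from arc import *
plan([.461,.314,.25],np.radians(63),half=False)
E
```

```text
shift cm [ 5.64 10.2  -9.33] turn [-0.33 -0.08 -0.63] yaw 62.7->63.0
```

Request:
{"api": "step_arm", "payload": {
  "moves": [
    [[1, 2.5, -2.3], [0, 0, 0], 1],
    [[3, 5, -4.6], [0, 0, 0], 1],
    [[4.5, 7.5, -7], [0, 0, -0.6], 1],
    [[5.6, 10.2, -9.3], [0, 0, -0.6], 1],
    [[5.6, 10.2, -9.3], [0, 0, -0.6], 1],
    [[5.6, 10.2, -9.3], [0, 0, -0.6], 1],
    [[5.6, 10.2, -9.3], [0, 0, -0.6], 1],
    [[5.6, 10.2, -9.3], [0, 0, -0.6], 1],
    [[5.6, 10.2, -9.3], [0, 0, -0.6], 1],
    [[5.6, 10.2, -9.3], [0, 0, -0.6], 1]
  ]
}}

```text
t: 10.95
tool_pos: [0.4627, 0.3146, 0.2516]
tool_rot: [-0.851, 1.398, 0.85]
contact_force: [-0.3, -0.2, -0.1]
opening: 0.0853
```

```bash
python3 - <<'E'
from arc import *
o,p,M=cur();print(p,o["t"])
im=look("wrist",["saddle","pillar"],[.05,.062],c=.2)
cv2.imwrite("pics/w5.png",cv2.resize(im["pixels"][20:300,160:480],None,fx=2.4,fy=2.1))
np.save("w5.npy",im,allow_pickle=True)
E
```

```text
[0.46268168 0.31462659 0.25157624] 10.95
saddle wrist 0.81 [318.7 187.9] [0.4789 0.3062]
saddle wrist 0.39 [153.1 240.7] [0.4478 0.1108]
pillar wrist 0.56 [402.1 189.1] [0.517  0.3843]
```

View pics/w5.png

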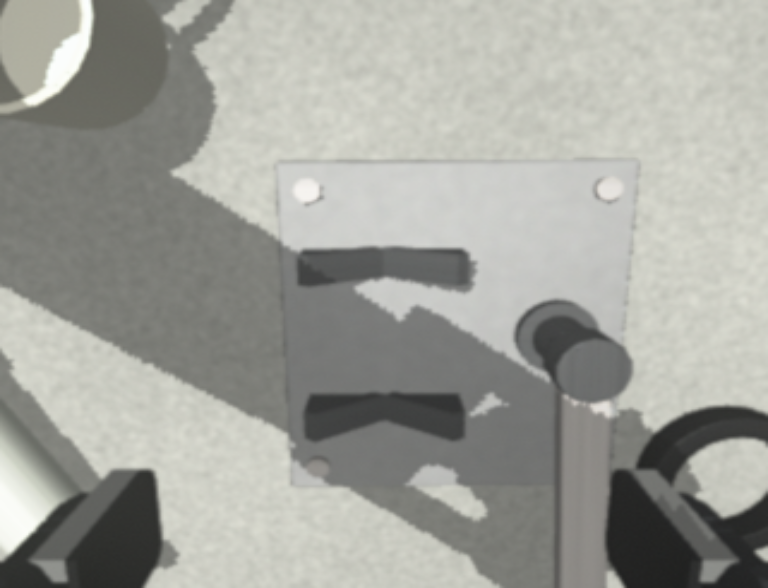

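```bash
python3 - <<'E'
from arc import *
o,p,M=cur();print("yaw",np.degrees(np.arctan2(M[1,2],M[0,2])))
im=np.load("w5.npy",allow_pickle=True).item()
f=lambda c,z:at_z(im,(160+(c[0]+.5)/2.4-.5,20+(c[1]+.5)/2.1-.5),z)[:2]
P=[f(c,.012) for c in((278,160),(638,159),(292,486))]
for i,j in((0,1),(0,2)):
    d=P[j]-P[i];print("plate edge",np.hypot(*d),np.degrees(np.arctan2(d[1],d[0])))
b=f((307,191),.014),f((609,189),.014);d=b[1]-b[0];print(np.degrees(np.arctan2(d[1],d[0])))
A=[f(c,.049) for c in((298,250),(470,250),(298,285),(470,288),(306,395),(464,395),(306,440),(464,438))]
for i in(0,2,4,6): d=A[i+1]-A[i];print("saddle",A[i],A[i+1],np.hypot(*d),np.degrees(np.arctan2(d[1],d[0])))
print("centre",np.mean(A,0),[A[0]-A[4],A[2]-A[6]])
th=np.radians(63)
print("from pillar",np.array([.518,.3845])-.085*np.array([np.cos(th),np.sin(th)]))
E
```

```text
yaw 62.656729546860134
plate edge 0.1667383394259176 62.85694662580627
plate edge 0.18967928099229664 -27.264298255108837
63.10383417147663
saddle [0.41577171 0.29821714] [0.44985923 0.3642223 ] 0.07428755199697533 62.68648498183387
saddle [0.43096655 0.28976056] [0.46692001 0.35608448] 0.07544212058971947 61.53837245092639
saddle [0.48345612 0.26475293] [0.51676064 0.32925848] 0.0725958540222043 62.69247640371277
saddle [0.50571971 0.25244726] [0.53865591 0.31875578] 0.074037916385208 63.58588386133134
centre [0.47601374 0.30918737] [array([-0.06768441,  0.03346421]), array([-0.07475316,  0.0373133 ])]
from pillar [0.47941081 0.30876445]
```

```bash
python3 - <<'E'
from arc import *
plan([.453,.101,.25],np.radians(95),half=False)
E
```

```text
shift cm [  0.1   -9.02 -19.37] turn [-3.234e+01 -5.000e-02 -2.000e-02] yaw 62.7->95.0
```

Request:
{"api": "step_arm", "payload": {
  "moves": [
    [[0, -1.8, -3.5], [-6, 0, 0], 1],
    [[0, -3.6, -7], [-12, 0, 0], 1],
    [[0, -5.4, -11], [-18, 0, 0], 1],
    [[0, -7.2, -15], [-24, 0, 0], 1],
    [[0, -9, -18], [-30, 0, 0], 1],
    [[0, -9, -19.4], [-32.3, 0, 0], 1],
    [[0, -9, -19.4], [-32.3, 0, 0], 1],
    [[0, -9, -19.4], [-32.3, 0, 0], 1],
    [[0, -9, -19.4], [-32.3, 0, 0], 1],
    [[0, -9, -19.4], [-32.3, 0, 0], 1]
  ]
}}

```text
t: 11.93
tool_pos: [0.4529, 0.1017, 0.2511]
tool_rot: [-1.273, 1.167, 1.274]
contact_force: [-0.1, 0.3, 0.3]
opening: 0.0855
```

```bash
cat >> h.py <<'E'
def pca(im,r,z):
    c=cv2.findContours(r["region"].astype(np.uint8),cv2.RETR_EXTERNAL,cv2.CHAIN_APPROX_SIMPLE)[0]
    c=max(c,key=cv2.contourArea)[:,0,:].astype(float)
    W=np.array([at_z(im,u,z)[:2] for u in c]).astype(np.float32)
    (cx,cy),(w,h),a=cv2.minAreaRect(W*1000); a=a if w>h else a+90
    return np.array([cx,cy])/1000,(round(w),round(h)),(a+90)%180-90
E
python3 - <<'E'
from arc import *
o,p,M=cur();print(o["t"],p)
im=look("wrist",["cylinder_mid"],[.028],"pics/w6.png",c=.2)
for r in finder.regions_of("wrist","cylinder_mid")[:2]: print(r["conf"],r["region"].sum(),[pca(im,r,z) for z in(.028,.05)])
E
```

```text
11.9333 [0.45291495 0.10173134 0.25107867]
cylinder_mid wrist 0.61 [312.2 169.1] [0.4558 0.0945]
0.69 7825 [(array([0.46140918, 0.09978937]), (198, 61), 3.1497976779937744), (array([0.45650952, 0.09958511]), (186, 57), 3.149799346923828)]
0.36 16661 [(array([ 0.60985474, -0.17522946]), (201, 181), 63.889625549316406), (array([ 0.5955943 , -0.15809114]), (189, 170), 63.88962936401367)]
```

View pics/w6.png

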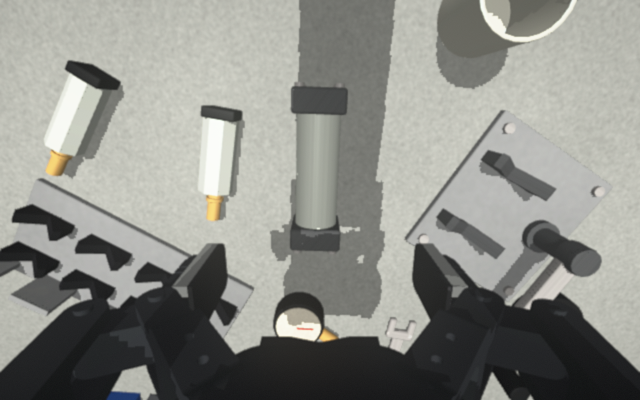

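```bash
python3 - <<'E'
from arc import *
im=cams.get_image("wrist")
a=at_z(im,(319.5,88),.056);b=at_z(im,(315,248.5),.056);print(a,b,(a+b)/2,np.hypot(*(b-a)[:2]),np.degrees(np.arctan2(*(b-a)[1::-1])))
for r in finder.regions_of("wrist","cylinder_mid")[:1]: print(pca(im,r,.056))
th=np.arctan2(*(b-a)[1::-1]);m=(a+b)/2
plan([m[0],m[1],.026],th+np.pi/2,half=False)
E
```

```text
[0.36932276 0.09500322 0.056     ] [0.53957846 0.105119   0.056     ] [0.45445061 0.10006111 0.056     ] 0.17055595259595488 3.4002413401739773
(array([0.45515298, 0.0995408 ]), (184, 56), 2.9889416694641113)
shift cm [22.49 -0.18 -0.14] turn [ 1.62 -0.04 -0.05] yaw 95.0->93.4
```

Request:
{"api": "step_arm", "payload": {
  "moves": [
    [[4, 0, 0], [1.9, 0, 0], 1],
    [[8, -0.1, 0], [1.9, 0, 0], 1],
    [[12, -0.2, -0.1], [1.9, 0, 0], 1],
    [[16, -0.2, -0.2], [1.9, 0, 0], 1],
    [[19, -0.2, -0.2], [1.9, 0, 0], 1],
    [[21.5, -0.2, -0.2], [1.9, 0, 0], 1],
    [[22.5, -0.2, -0.2], [1.9, 0, 0], 1],
    [[22.5, -0.2, -0.2], [1.9, 0, 0], 0.8],
    [[22.5, -0.2, -0.2], [1.9, 0, 0], 0.3],
    [[22.5, -0.2, -0.2], [1.9, 0, 0], 0.3]
  ],
  "grip_force": 90
}}

```text
t: 13.02
tool_pos: [0.4566, 0.0997, 0.028]
tool_rot: [-1.251, 1.181, 1.247]
contact_force: [1.2, -0.3, 1.1]
opening: 0.0513
```

Request:
{"api": "step_arm", "payload": {
  "moves": [
    [[0, 0, 0], [0, 0, 0], 0.3],
    [[0, 0, 0], [0, 0, 0], 0.3],
    [[0, 0, 0], [0, 0, 0], 0.3],
    [[-1, 0, 0], [0, 0, 0], 0.3],
    [[-3, 0, 0], [0, 0, 0], 0.3],
    [[-6, 0, 0], [0, 0, 0], 0.3],
    [[-9, 0, 0], [0, 0, 0], 0.3],
    [[-12, 0, 0], [0, 0, 0], 0.3],
    [[-12, 0, 0], [0, 0, 0], 0.3],
    [[-12, 0, 0], [0, 0, 0], 0.3]
  ]
}}

```text
t: 13.85
tool_pos: [0.4572, 0.0998, 0.1497]
tool_rot: [-1.253, 1.178, 1.244]
contact_force: [-0.5, -0.3, -8.0]
opening: 0.0456
```

```bash
python3 - <<'E'
from arc import *
o,p,M=cur();print(o["t"],p,o["opening"],o["contact_force"],o["wrist_torque"])
im=look("wrist",["cylinder_mid"],[p[2]],c=.2)
print(p,M)
for r in finder.regions_of("wrist","cylinder_mid")[:1]: print(r["conf"],pca(im,r,p[2]+.002),pca(im,r,p[2]+.03))
plan([.4786,.3075,.146],np.radians(62.8),half=False)
E
```

```text
13.85 [0.45716184 0.09980933 0.14967914] 0.04559434722682187 [-0.46142483 -0.30008274 -7.96400328] [-0.04283651  0.0176041  -0.04604133]
cylinder_mid wrist 0.9 [317.8 261.7] [0.4554 0.0998]
cylinder_mid wrist 0.22 [182.6 174.4] [0.4188 0.0425]
[0.45716184 0.09980933 0.14967914] [[ 7.12819462e-03 -9.98478634e-01 -5.46772960e-02]
 [-2.43359435e-04 -5.46804157e-02  9.98503877e-01]
 [-9.99974564e-01 -7.10422373e-03 -6.32761841e-04]]
shift cm [-0.14 -3.59 20.63] turn [30.33 -0.08 -0.14] yaw 93.1->62.8
```

Request:
{"api": "step_arm", "payload": {
  "moves": [
    [[0, -0.7, 3], [5, 0, 0], 0.3],
    [[0, -1.4, 6.5], [10, 0, 0], 0.3],
    [[0, -2.1, 10], [15, 0, 0], 0.3],
    [[0, -2.8, 13.5], [20, 0, 0], 0.3],
    [[0, -3.4, 17], [25, 0, 0], 0.3],
    [[0, -3.7, 20], [30.3, 0, 0], 0.3],
    [[0, -3.7, 20.5], [30.3, 0, 0], 0.3],
    [[0, -3.7, 20.5], [30.3, 0, 0], 0.3],
    [[0, -3.7, 20.5], [30.3, 0, 0], 0.3],
    [[0, -3.7, 20.5], [30.3, 0, 0], 0.3]
  ]
}}

```text
t: 14.83
tool_pos: [0.4789, 0.3049, 0.1428]
tool_rot: [-0.853, 1.403, 0.854]
contact_force: [0.9, 0.2, -6.8]
opening: 0.0455
```

```bash
python3 - <<'E'
from arc import *
o,p,M=cur();print(o["t"],p,o["opening"],o["contact_force"],o["wrist_torque"])
im=look("wrist",["cylinder_mid","saddle","pillar"],[p[2],.05,.062],"pics/w7.png",c=.2)
print(M.T@(np.array([*at_z(im,finder.tip_of("wrist","cylinder_mid")[0]["at"],p[2])])-p))
plan([.4801,.3067,.05],np.radians(62.8),half=False)
E
```

```text
14.8333 [0.47891347 0.30493094 0.14275358] 0.045468715099674276 [ 0.87698239  0.2002125  -6.79534366] [ 0.05051502  0.01221069 -0.01191075]
cylinder_mid wrist 0.68 [317.4 258.8] [0.4757 0.3065]
cylinder_mid wrist 0.35 [445.  204.6] [0.4777 0.3658]
pillar wrist 0.8 [443.3 205.5] [0.5162 0.3824]
[ 1.34820951e-05  3.51789429e-03 -9.60537186e-05]
shift cm [9.46 0.02 0.14] turn [-0.04 -0.11 -0.11] yaw 62.8->62.8
```

View pics/w7.png

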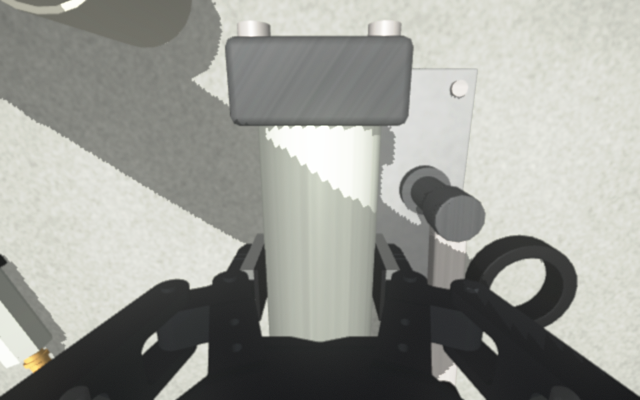

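```bash
python3 - <<'E'
from arc import *
o,p,M=cur();im=cams.get_image("wrist")
for rr,e in((37.5,.088),(123.5,.062)):
  for dz in(.026,.028,.03):
    q=M.T@(at_z(im,(320,rr),p[2]+dz)-p); print(rr,dz,q[1:]-[e,0])
for u in(228,412): print(M.T@(at_z(im,(u,42),p[2]+.028)-p))
E
```

```text
37.5 0.026 [0.00019282 0.00090095]
37.5 0.028 [-0.00017303  0.00089857]
37.5 0.03 [-0.00053889  0.0008962 ]
123.5 0.026 [0.00178399 0.00093359]
123.5 0.028 [0.00190671 0.00093056]
123.5 0.03 [0.00202942 0.00092753]
[-0.02778099  0.08664704 -0.0253676 ]
[-0.02788616  0.08666569  0.02713249]
```

Request:
{"api": "step_arm", "payload": {
  "moves": [
    [[3, 0, 0.1], [0, 0, 0], 0.3],
    [[5.5, 0, 0.1], [0, 0, 0], 0.3],
    [[7.5, 0, 0.1], [0, 0, 0], 0.3],
    [[8.5, 0, 0.1], [0, 0, 0], 0.3],
    [[9, 0, 0.1], [0, 0, 0], 0.3],
    [[9.3, 0, 0.1], [0, 0, 0], 0.3],
    [[9.5, 0, 0.1], [0, 0, 0], 0.3],
    [[9.5, 0, 0.1], [0, 0, 0], 0.3],
    [[9.5, 0, 0.1], [0, 0, 0], 0.3],
    [[9.5, 0, 0.1], [0, 0, 0], 0.3]
  ]
}}

```text
t: 15.97
tool_pos: [0.4803, 0.3064, 0.0517]
tool_rot: [-0.853, 1.401, 0.853]
contact_force: [-4.5, -3.6, -2.5]
opening: 0.0453
```

Request:
{"api": "step_arm", "payload": {
  "moves": [
    [[0.1, 0, -0.1], [0, 0, 0], 0.3],
    [[0.2, 0, -0.2], [0, 0, 0], 0.6],
    [[0.2, 0, -0.2], [0, 0, 0], 0.8],
    [[0.2, 0, -0.2], [0, 0, 0], 1],
    [[0.2, 0, -0.2], [0, 0, 0], 1],
    [[-3.5, 0, -0.2], [0, 0, 0], 1],
    [[-7.5, 0, -0.2], [0, 0, 0], 1],
    [[-11.5, 0, -0.2], [0, 0, 0], 1],
    [[-15.5, -1, -0.2], [0, 0, 0], 1],
    [[-19.5, -2, -0.2], [0, 0, 0], 1]
  ]
}}

```text
t: 16.8
tool_pos: [0.4977, 0.2959, 0.2494]
tool_rot: [-0.853, 1.399, 0.853]
contact_force: [0.4, 0.6, -0.1]
opening: 0.0855
```

```bash
python3 - <<'E'
from arc import *
o,p,M=cur();print(o["t"],p,o["opening"],o["contact_force"])
im=look("wrist",["cylinder_mid","saddle","pillar","clamp_handle"],[.05,.05,.062,.104],"pics/w8.png",c=.2)
for r in finder.regions_of("wrist","cylinder_mid")[:1]: print(r["conf"],pca(im,r,.05),pca(im,r,.078))
E
```

```text
16.8 [0.49773631 0.29589715 0.24944517] 0.08549477359817302 [ 0.41531224  0.55357337 -0.07053425]
cylinder_mid wrist 0.89 [316.  151.4] [0.4769 0.3031]
saddle wrist 0.43 [185.6   1.4] [0.2996 0.2598]
pillar wrist 0.8 [406.4 151.7] [0.5169 0.3843]
clamp_handle wrist 0.97 [412.  305.3] [0.6509 0.322 ]
clamp_handle wrist 0.22 [ 81.4 247.7] [0.4501 0.0677]
0.77 (array([0.48313831, 0.30486002]), (62, 198), -26.90981674194336) (array([0.47908765, 0.3069054 ]), (56, 181), -26.909820556640625)
```

View pics/w8.png

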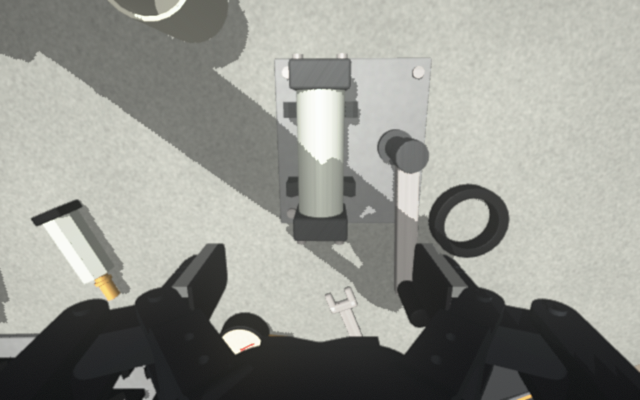

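```bash
python3 - <<'E'
from arc import *
plan([.650,.3228,.19],np.radians(64),half=False)
E
```

```text
shift cm [  5.46 -12.37   9.44] turn [-1.22 -0.23 -0.19] yaw 62.8->64.0
```

Request:
{"api": "step_arm", "payload": {
  "moves": [
    [[0, -3, 2.4], [0, 0, 0], 1],
    [[1, -6, 4.7], [-1, 0, 0], 1],
    [[3, -9, 7], [-1, 0, 0], 1],
    [[5, -12, 9.4], [-1.2, 0, 0], 1],
    [[5.5, -12.4, 9.4], [-1.2, 0, 0], 1],
    [[8.5, -12.4, 9.4], [-1.2, 0, 0], 1],
    [[11.5, -12.4, 9.4], [-1.2, 0, 0], 1],
    [[13.5, -12.4, 9.4], [-1.2, 0, 0], 1],
    [[14.2, -12.4, 9.4], [-1.2, 0, 0], 1],
    [[14.2, -12.4, 9.4], [-1.2, 0, 0], 1]
  ]
}}

```text
t: 17.93
tool_pos: [0.6466, 0.3212, 0.0975]
tool_rot: [-0.868, 1.404, 0.872]
contact_force: [-0.2, 0.4, -0.3]
opening: 0.0854
```

Request:
{"api": "step_arm", "payload": {
  "moves": [
    [[0, 0, 0], [0, 0, 0], 0.5],
    [[0, 0, 0], [0, 0, 0], 0],
    [[0, 0, 0], [0, 0, 0], 0],
    [[0, 0, 0], [0, 0, 0], 0],
    [[0, 0, 0], [0, 0, 0], 0],
    [[0, 0, 0], [0, 0, 0], 0],
    [[-1, 0, 0], [0, 0, 0], 0],
    [[-2, 0, 0], [0, 0, 0], 0],
    [[-3, 0, 0], [0, 0, 0], 0],
    [[-3.5, 0, 0], [0, 0, 0], 0]
  ]
}}

```text
t: 18.77
tool_pos: [0.6465, 0.3215, 0.1327]
tool_rot: [-0.869, 1.405, 0.873]
contact_force: [1.0, 1.2, -9.7]
opening: 0.0198
```

```bash
python3 - <<'E'
from arc import *
o,p,M=cur();print(o["t"],p,o["opening"],o["contact_force"],o["wrist_torque"])
piv=np.array([.5178,.3845]);v=p[:2]-piv;a=np.degrees(np.arctan2(v[1],v[0]));r=np.hypot(*v);print(r,a)
arc(piv,.5*r+.5*.1455,a,-117.2,14,.146,p,M)
look("wrist",["clamp_handle"],[p[2]],c=.2)
E
```

```text
18.7667 [0.64651883 0.32145024 0.13274681] 0.019758921889957617 [ 0.96995652  1.17086616 -9.72263582] [ 0.10912279 -0.91558728 -0.26278604]
0.14333112174080162 -26.09678772941566
[-1.3, 0.0, -1.7] [7.0, -1.0, -1.0]
[-1.3, 0.3, -3.3] [13.0, -1.0, -1.0]
[-1.3, 0.7, -4.8] [20.0, -1.0, -0.0]
[-1.2, 1.4, -6.3] [26.0, -1.0, -0.0]
[-1.2, 2.2, -7.8] [33.0, -1.0, -0.0]
[-1.2, 3.1, -9.1] [39.0, -1.0, -0.0]
[-1.2, 4.3, -10.3] [46.0, -1.0, -0.0]
[-1.1, 5.5, -11.4] [52.0, -1.0, -0.0]
[-1.1, 6.8, -12.3] [59.0, -1.0, -0.0]
[-1.1, 8.3, -13.1] [65.0, -1.0, -0.0]
[-1.1, 9.8, -13.7] [72.0, -1.0, -0.0]
[-1.1, 11.4, -14.1] [78.0, -1.0, -0.0]
[-1.0, 13.0, -14.4] [85.0, -1.0, -0.0]
[-1.0, 14.6, -14.4] [91.0, -1.0, 0.0]
clamp_handle wrist 0.65 [319.4 269. ] [0.6483 0.3215]
```

Request:
{"api": "step_arm", "payload": {
  "moves": [
    [[-0.7, 0, -0.8], [3, 0, 0], 0],
    [[-0.7, 0, -1.7], [7, 0, 0], 0],
    [[-0.7, 0.3, -3.3], [13, 0, 0], 0],
    [[-0.7, 0.7, -4.8], [20, 0, 0], 0],
    [[-0.6, 1.4, -6.3], [26, 0, 0], 0],
    [[-0.6, 2.2, -7.8], [33, 0, 0], 0],
    [[-0.6, 3.1, -9.1], [39, 0, 0], 0],
    [[-0.6, 4.3, -10.3], [46, 0, 0], 0],
    [[-0.5, 5.5, -11.4], [52, 0, 0], 0],
    [[-0.5, 5.5, -11.4], [52, 0, 0], 0]
  ]
}}

```text
t: 19.7
tool_pos: [0.5461, 0.2425, 0.1396]
tool_rot: [-0.166, 1.578, 0.159]
contact_force: [4.8, 2.2, -8.5]
opening: 0.0201
```

```bash
python3 - <<'E'
from arc import *
o,p,M=cur();print(o["t"],p,o["opening"],o["contact_force"],o["wrist_torque"])
piv=np.array([.5178,.3845]);v=p[:2]-piv;a=np.degrees(np.arctan2(v[1],v[0]));r=np.hypot(*v);print(r,a)
arc(piv,.144,a,-117.2,6,p[2],p,M)
E
```

```text
19.7 [0.54609087 0.2424979  0.13960668] 0.020126105937462332 [ 4.84196908  2.24988895 -8.5075412 ] [-0.25141839 -1.21537404 -0.67686115]
0.144792853977281 -78.7325769525401
[0.0, 0.2, -1.6] [6.0, -1.0, 0.0]
[0.0, 0.5, -3.2] [13.0, -1.0, 0.0]
[0.1, 0.9, -4.7] [19.0, -1.0, 0.0]
[0.1, 1.6, -6.2] [26.0, -1.0, 0.0]
[0.1, 2.4, -7.6] [32.0, -1.0, 0.0]
[0.1, 3.3, -8.9] [38.0, -1.0, 0.0]
```

Request:
{"api": "step_arm", "payload": {
  "moves": [
    [[0, 0.2, -1.6], [6, -1, 0], 0],
    [[0, 0.5, -3.2], [13, -1, 0], 0],
    [[0.1, 0.9, -4.7], [19, -1, 0], 0],
    [[0.1, 1.6, -6.2], [26, -1, 0], 0],
    [[0.1, 2.4, -7.6], [32, -1, 0], 0],
    [[0.1, 3.3, -8.9], [38, -1, 0], 0],
    [[0.1, 3.5, -9.2], [39, -1, 0], 0],
    [[0.1, 3.5, -9.2], [39, -1, 0], 0],
    [[0.1, 3.5, -9.2], [39, -1, 0], 0],
    [[0.1, 3.5, -9.2], [39, -1, 0], 0]
  ]
}}

```text
t: 20.53
tool_pos: [0.4505, 0.2564, 0.1403]
tool_rot: [0.362, 1.53, -0.377]
contact_force: [7.1, -4.2, -10.1]
opening: 0.02
```

```bash
python3 - <<'E'
from arc import *
o,p,M=cur();print(o["t"],p,o["opening"],o["contact_force"],o["wrist_torque"])
piv=np.array([.5178,.3845]);v=p[:2]-piv;a=np.degrees(np.arctan2(v[1],v[0]));r=np.hypot(*v);print(r,a,np.degrees(np.arctan2(M[1,2],M[0,2])))
look("wrist",["clamp_handle","pillar","cylinder_mid"],[p[2],.102,.05],"pics/w9.png",c=.2)
E
```

```text
20.5333 [0.45053244 0.25639465 0.14032954] 0.0200121124448596 [  7.10545911  -4.18349783 -10.05505175] [-1.09681419 -0.79564161 -0.91972758]
0.14469244978927231 -117.70376737643541 -27.059850413033637
clamp_handle wrist 0.62 [325.5 267.1] [0.4527 0.2551]
cylinder_mid wrist 0.65 [325.6 272.6] [0.4299 0.2035]
```

View pics/w9.png

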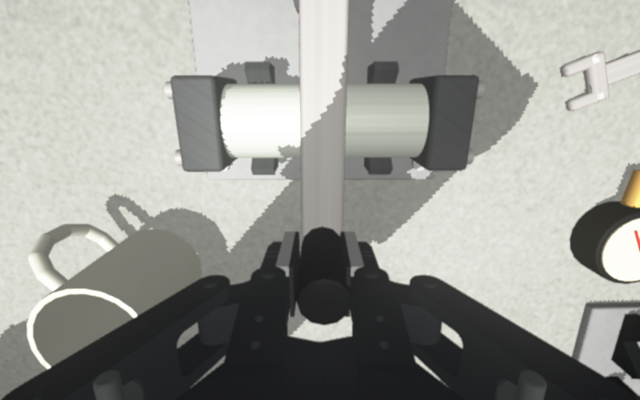

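Request:
{"api": "step_arm", "payload": {
  "moves": [
    [[0.7, 0, 0], [0, 0, 0], 0],
    [[1.4, 0, 0], [0, 0, 0], 0],
    [[2.1, 0, 0], [0, 0, 0], 0],
    [[2.7, 0, 0.1], [0, 0, 0], 0],
    [[3, 0, 0.1], [0, 0, 0], 0],
    [[3.1, 0, 0.1], [0, 0, 0], 0],
    [[3.1, 0, 0.1], [0, 0, 0], 0.2],
    [[3.1, 0, 0.1], [0, 0, 0], 0.5],
    [[3.1, 0, 0.1], [0, 0, 0], 1],
    [[3.1, 0, 0.1], [0, 0, 0], 1]
  ]
}}

```text
t: 21.57
tool_pos: [0.4522, 0.2562, 0.1101]
tool_rot: [0.362, 1.53, -0.375]
contact_force: [-0.6, 0.3, 0.0]
opening: 0.0554
```

Request:
{"api": "step_arm", "payload": {
  "moves": [
    [[0, 0, 0], [0, 0, 0], 1],
    [[0, 0, 0], [0, 0, 0], 1],
    [[0, 0, 0], [0, 0, 0], 1],
    [[-3.5, 0, 0], [0, 0, 0], 1],
    [[-7, 0, 0], [0, 0, 0], 1],
    [[-10, 0, 0], [0, 0, 0], 1],
    [[-12, 0, 0], [0, 0, 0], 1],
    [[-12, 0, 0], [0, 0, 0], 1],
    [[-12, 0, 0], [0, 0, 0], 1],
    [[-12, 0, 0], [0, 0, 0], 1]
  ]
}}

```text
t: 22.4
tool_pos: [0.4506, 0.2572, 0.2287]
tool_rot: [0.361, 1.531, -0.376]
contact_force: [-0.9, -0.9, -0.1]
opening: 0.0853
```

```bash
python3 - <<'E'
from arc import *
o,p,M=cur();print(o["t"],p,o["opening"],o["contact_force"])
look("wrist",["clamp_handle","pillar","cylinder_mid"],[.114,.072,.05],"pics/w10.png",c=.2)
for n in("top","scene"): look(n,["clamp_handle","pillar"]+[f"valve{i}_{e}" for i in(1,2,3,4) for e in("mid","tip")]+["cradle1"],[.114,.062]+[.018]*8+[.042],c=.3)
plan([.50,-.03,.3],np.radians(75),half=False)
E
```

```text
22.4 [0.4506456  0.25721062 0.22865253] 0.0852613347511088 [-0.90340792 -0.9088136  -0.06703036]
clamp_handle wrist 0.82 [324.6 195.8] [0.4544 0.2533]
clamp_handle wrist 0.62 [571.1  66.2] [0.6554 0.2597]
pillar wrist 0.68 [321.1  11.3] [0.5163 0.3806]
cylinder_mid wrist 0.94 [317.6 114. ] [0.4772 0.3099]
clamp_handle top 0.57 [207.2 239.6] [0.4571 0.2646]
valve1_mid top 0.57 [311.1 248.9] [ 0.4439 -0.0026]
valve1_tip top 0.59 [320.4 217.2] [ 0.5327 -0.0267]
valve2_mid top 0.88 [432.2 284.6] [ 0.3534 -0.3344]
valve2_mid top 0.5 [289.1 130.4] [0.7821 0.0678]
valve2_tip top 0.64 [428.2 260.2] [ 0.4193 -0.3245]
valve3_mid top 0.56 [468.4 245.9] [ 0.4607 -0.4351]
valve3_tip top 0.56 [479.3 216.8] [ 0.5419 -0.4672]
valve4_mid top 0.59 [318.5 169.8] [ 0.6679 -0.0188]
valve4_mid top 0.55 [369.9 256.6] [ 0.426  -0.1649]
cradle1 top 0.95 [373.7 190.3] [ 0.6072 -0.1724]
cradle1 top 0.85 [346.3 176.8] [ 0.6439 -0.0965]
cradle1 top 0.84 [321.3 164.1] [ 0.6789 -0.0266]
cradle1 top 0.69 [396.8 201.8] [ 0.5762 -0.2357]
clamp_handle scene 0.89 [396.4 239.3] [0.4526 0.2529]
pillar scene 0.89 [409.9 2
[... 456 characters left out ...]
 scene 0.59 [277.5 152.3] [ 0.4642 -0.4325]
valve3_mid scene 0.42 [235.1 167.9] [ 0.655  -0.4475]
valve3_tip scene 0.74 [395.8 237.4] [0.3837 0.1963]
valve3_tip scene 0.68 [257.4 154.7] [ 0.5404 -0.4684]
valve3_tip scene 0.45 [272.9 273.3] [0.7945 0.0754]
valve4_mid scene 0.66 [325.3 181.4] [ 0.4096 -0.1688]
valve4_tip scene 0.84 [302.9 183.7] [ 0.4872 -0.2093]
valve4_tip scene 0.62 [324.8 182.4] [ 0.4146 -0.1654]
cradle1 scene 0.73 [277.3 181.6] [ 0.5729 -0.2544]
cradle1 scene 0.66 [277.1 196.6] [ 0.616  -0.1859]
cradle1 scene 0.65 [284.8 232.1] [ 0.6839 -0.0266]
cradle1 scene 0.62 [287.2 215.7] [ 0.6372 -0.0846]
shift cm [ -6.66 -23.45  17.45] turn [-101.97    0.17    0.79] yaw -27.0->75.0
```

Request:
{"api": "step_arm", "payload": {
  "moves": [
    [[-3, -2, 2.3], [-7, 0, 0], 1],
    [[-7, -4, 4.6], [-14, 0, 0], 1],
    [[-7, -6.5, 7.4], [-21, 0, 0], 1],
    [[-7, -9, 10.2], [-28, 0, 0], 1],
    [[-7, -12, 13.6], [-35, 0, 0], 1],
    [[-7, -15, 17], [-42, 0, 0], 1],
    [[-7, -18, 20.4], [-49, 0, 0], 1],
    [[-7, -21, 23.8], [-56, 0, 0], 1],
    [[-7, -24, 27.2], [-63, 0, 0], 1],
    [[-7, -26.8, 30.4], [-70, 0, 0], 1]
  ]
}}

```text
t: 24.63
tool_pos: [0.5858, -0.0833, 0.3046]
tool_rot: [-0.565, 1.495, 0.546]
contact_force: [0.8, 1.1, 0.2]
opening: 0.0856
```

Request:
{"api": "step_arm", "payload": {
  "moves": [
    [[0, 0, 0], [-7, 0, 0], 1],
    [[0, 0, 0], [-14, 0, 0], 1],
    [[0, 0, 0], [-20, 0, 0], 1],
    [[0, 0, 0], [-20, 0, 0], 1],
    [[0, 0, 0], [-20, 0, 0], 1],
    [[0, 0, 0], [-20, 0, 0], 1],
    [[0, 0, 0], [-20, 0, 0], 1],
    [[0, 0, 0], [-20, 0, 0], 1],
    [[0, 0, 0], [-20, 0, 0], 1],
    [[0, 0, 0], [-20, 0, 0], 1]
  ]
}}

```text
t: 25.47
tool_pos: [0.5858, -0.0832, 0.3047]
tool_rot: [-0.834, 1.407, 0.814]
contact_force: [-0.2, -0.1, 0.3]
opening: 0.0858
```

```bash
python3 - <<'E'
from arc import *
o,p,M=cur();print(o["t"],p,np.degrees(np.arctan2(M[1,2],M[0,2])))
im=look("wrist",["cradle1","valve1_mid","valve1_tip","valve4_mid","valve4_tip","valve3_mid"],[.042]+[.018]*5,"pics/w11.png",c=.3)
for k in (1,4):
  for r in finder.regions_of("wrist",f"valve{k}_mid")[:2]: print(k,r["conf"],np.round(at_z(im,r["at"],.018),3),pca(im,r,.03))
E
```

```text
25.4667 [ 0.58578064 -0.08317875  0.30468597] 60.66244623889849
cradle1 wrist 0.9 [209.6 207.8] [ 0.5719 -0.241 ]
cradle1 wrist 0.8 [269.5 204.9] [ 0.6068 -0.1703]
cradle1 wrist 0.71 [331.5 202.4] [ 0.6432 -0.0981]
cradle1 wrist 0.6 [388.6 200.5] [ 0.677  -0.0322]
valve1_mid wrist 0.63 [314.5  29.6] [ 0.4515 -0.0154]
valve1_mid wrist 0.49 [129.8 304.6] [ 0.6446 -0.4511]
valve1_tip wrist 0.85 [337.4  91.7] [ 0.5265 -0.025 ]
valve4_mid wrist 0.78 [193.8  71. ] [ 0.4188 -0.1674]
valve4_tip wrist 0.63 [198.8 137.4] [ 0.488  -0.2093]
valve4_tip wrist 0.62 [269.8 204.2] [ 0.6112 -0.177 ]
valve3_mid wrist 0.75 [ 57.5 201.2] [ 0.4639 -0.4318]
1 0.85 [ 0.463 -0.014  0.018] (array([ 0.47077625, -0.01685378]), (37, 116), -4.417625427246094)
4 0.92 [ 0.414 -0.167  0.018] (array([ 0.42942957, -0.17312213]), (47, 131), -29.360877990722656)
```

View pics/w11.png

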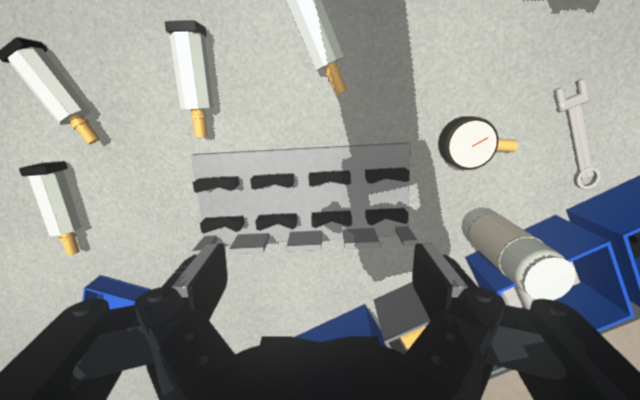

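```bash
cat >> h.py <<'E'
th=np.radians(63.4)
C=[np.array([.6248,-.1352])+(k-2.5)*.076*np.array([np.cos(th),np.sin(th)]) for k in(1,2,3,4)]
def vlook(k,save=None):
    im=cams.get_image("wrist")
    if save: cv2.imwrite(save,im["pixels"])
    _,p,_=cur()
    g=lambda n:[(r["conf"],at_z(im,r["at"],.018)[:2]) for r in finder.tip_of("wrist",n)[:4] if r["conf"]>.2]
    ms=g(f"valve{k}_mid");ts=g(f"valve{k}_tip")
    for r in finder.regions_of("wrist",f"valve{k}_mid")[:1]: print("reg",r["conf"],pca(im,r,.036),pca(im,r,.018))
    for c,m in ms:
        for ct,t in ts:
            d=t-m;L=np.hypot(*d)
            if .065<L<.09: print("valve",round(c,2),round(ct,2),np.round(m,4),np.round(t,4),"L",round(L,4),"ang",np.round(np.degrees(np.arctan2(d[1],d[0])),1))
E
python3 - <<'E'
from arc import *
plan([.4535,-.0155,.2],np.radians(82.7),half=False)
print(C)
E
```

```text
shift cm [10.3  14.98 -0.51] turn [-22.03  -0.41   0.6 ] yaw 60.7->82.7
[array([ 0.57375546, -0.23713358]), array([ 0.60778515, -0.16917786]), array([ 0.64181485, -0.10122214]), array([ 0.67584454, -0.03326642])]
```

Request:
{"api": "step_arm", "payload": {
  "moves": [
    [[2, 3, 0], [-6, 0, 0], 1],
    [[4, 6, 0], [-12, 0, 0], 1],
    [[6, 9, -0.3], [-18, 0, 0], 1],
    [[8, 12, -0.5], [-22, 0, 0.6], 1],
    [[10.3, 15, -0.5], [-22, 0, 0.6], 1],
    [[10.3, 15, -0.5], [-22, 0, 0.6], 1],
    [[10.3, 15, -0.5], [-22, 0, 0.6], 1],
    [[10.3, 15, -0.5], [-22, 0, 0.6], 1],
    [[10.3, 15, -0.5], [-22, 0, 0.6], 1],
    [[10.3, 15, -0.5], [-22, 0, 0.6], 1]
  ]
}}

```text
t: 26.75
tool_pos: [0.4554, -0.0159, 0.2024]
tool_rot: [-1.12, 1.271, 1.109]
contact_force: [0.4, 0.8, -1.0]
opening: 0.0857
```

```bash
python3 - <<'E'
from h import *
o,p,M=cur();print(o["t"],p)
vlook(1,"pics/w12.png")
plan([.4535,-.0155,.021],np.radians(82.7),half=False)
E
```

```text
26.75 [ 0.45538412 -0.01594053  0.20237668]
reg 0.88 (array([ 0.46002112, -0.01508166]), (37, 128), -4.7151641845703125) (array([ 0.46457129, -0.01568782]), (39, 136), -4.7151641845703125)
valve 0.79 0.89 [ 0.4524 -0.0158] [ 0.529  -0.0205] L 0.0768 ang -3.5
shift cm [17.98  0.07  0.13] turn [-0.05 -0.4  -0.01] yaw 82.6->82.7
```

Request:
{"api": "step_arm", "payload": {
  "moves": [
    [[4, 0.2, 0.1], [-2.8, -0.4, 0], 1],
    [[8, 0.3, 0.1], [-2.8, -0.4, 0], 1],
    [[12, 0.3, 0.1], [-2.8, -0.4, 0], 1],
    [[15, 0.3, 0.1], [-2.8, -0.4, 0], 1],
    [[17.3, 0.3, 0.1], [-2.8, -0.4, 0], 1],
    [[18, 0.3, 0.1], [-2.8, -0.4, 0], 1],
    [[18, 0.3, 0.1], [-2.8, -0.4, 0], 0.6],
    [[18, 0.3, 0.1], [-2.8, -0.4, 0], 0.1],
    [[18, 0.3, 0.1], [-2.8, -0.4, 0], 0.1],
    [[18, 0.3, 0.1], [-2.8, -0.4, 0], 0.1]
  ],
  "grip_force": 80
}}

```text
t: 27.78
tool_pos: [0.4531, -0.0158, 0.0231]
tool_rot: [-1.153, 1.243, 1.147]
contact_force: [-0.3, 0.7, 0.2]
opening: 0.0387
```

Request:
{"api": "step_arm", "payload": {
  "moves": [
    [[0, 0, 0], [0, 0, 0], 0.1],
    [[0, 0, 0], [0, 0, 0], 0.1],
    [[0, 0, 0], [0, 0, 0], 0.1],
    [[0, 0, 0], [0, 0, 0], 0.1],
    [[-2, 0, 0], [0, 0, 0], 0.1],
    [[-5, 0, 0], [0, 0, 0], 0.1],
    [[-8, 0, 0], [0, 0, 0], 0.1],
    [[-11, 0, 0], [0, 0, 0], 0.1],
    [[-11, 0, 0], [0, 0, 0], 0.1],
    [[-11, 0, 0], [0, 0, 0], 0.1]
  ]
}}

```text
t: 28.62
tool_pos: [0.4538, -0.016, 0.1347]
tool_rot: [-1.155, 1.241, 1.144]
contact_force: [-0.2, 0.2, -3.6]
opening: 0.0345
```

```bash
cat >> h.py <<'E'
def held(k):
    o,p,M=cur();print(o["t"],p,o["opening"],o["contact_force"],"yaw",np.degrees(np.arctan2(M[1,2],M[0,2])))
    im=cams.get_image("wrist")
    for n in("mid","tip"):
        for r in finder.tip_of("wrist",f"valve{k}_{n}")[:2]: print(n,round(r["conf"],2),r["at"],"in tool",np.round(M.T@(at_z(im,r["at"],p[2])-p),4))
    return im
E
python3 - <<'E'
from h import *
held(1)
plan([*C[3],.125],th,half=False)
E
```

```text
28.6167 [ 0.45376056 -0.01597504  0.13468421] 0.03451489127833799 [-0.24525963  0.24198771 -3.55007702] yaw 85.45185314940802
mid 0.67 [320.0, 257.6] in tool [-0.      0.0038  0.0011]
shift cm [  0.54 -22.56   0.  ] turn [ 2.205e+01 -0.000e+00 -2.000e-02] yaw 85.5->63.4
```

Request:
{"api": "step_arm", "payload": {
  "moves": [
    [[0, -4, 0], [5, 0, 0], 0.1],
    [[0, -8, 0], [10, 0, 0], 0.1],
    [[0, -12, 0], [15, 0, 0], 0.1],
    [[0, -16, 0], [20, 0, 0], 0.1],
    [[0.5, -20, 0], [22, 0, 0], 0.1],
    [[0.5, -22.7, 0], [22, 0, 0], 0.1],
    [[0.5, -22.7, 0], [22, 0, 0], 0.1],
    [[0.5, -22.7, 0], [22, 0, 0], 0.1],
    [[0.5, -22.7, 0], [22, 0, 0], 0.1],
    [[0.5, -22.7, 0], [22, 0, 0], 0.1]
  ]
}}

```text
t: 29.6
tool_pos: [0.6755, -0.0332, 0.1238]
tool_rot: [-0.86, 1.396, 0.864]
contact_force: [0.2, 0.3, -2.8]
opening: 0.0346
```

```bash
python3 - <<'E'
from h import *
im=held(1)
cv2.imwrite("pics/w13.png",im["pixels"])
for r in finder.tip_of("wrist","cradle4")[:4]: print(r["conf"],r["at"],at_z(im,r["at"],.042))
plan([.6776,-.0342,.047],th,half=False)
E
```

```text
29.6 [ 0.67548518 -0.03315304  0.12377043] 0.03460017261896847 [ 0.1963011   0.28678554 -2.80106296] yaw 63.45261641499619
mid 0.86 [320.4, 257.5] in tool [0.     0.0041 0.0012]
0.84 [211.3, 209.5] [ 0.64329578 -0.1007423   0.042     ]
0.56 [103.6, 206.0] [ 0.60762824 -0.16659755  0.042     ]
shift cm [ 7.87 -0.13 -0.03] turn [ 0.05 -0.01 -0.02] yaw 63.4->63.4
```

View pics/w13.png

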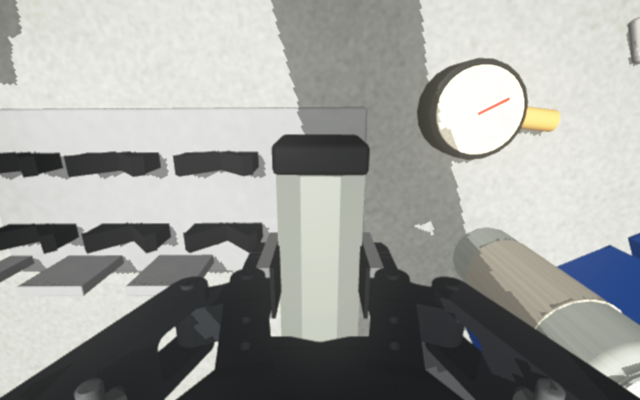

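Request:
{"api": "step_arm", "payload": {
  "moves": [
    [[2.5, -0.1, 0], [0, 0, 0], 0.1],
    [[5, -0.2, 0], [0, 0, 0], 0.1],
    [[6.5, -0.2, 0], [0, 0, 0], 0.1],
    [[7.3, -0.2, 0], [0, 0, 0], 0.1],
    [[7.7, -0.2, 0], [0, 0, 0], 0.1],
    [[7.9, -0.2, 0], [0, 0, 0], 0.1],
    [[8, -0.2, 0], [0, 0, 0], 0.1],
    [[8, -0.2, 0], [0, 0, 0], 0.1],
    [[8, -0.2, 0], [0, 0, 0], 0.1],
    [[8, -0.2, 0], [0, 0, 0], 0.1]
  ]
}}

```text
t: 30.63
tool_pos: [0.6793, -0.0335, 0.0478]
tool_rot: [-0.862, 1.391, 0.861]
contact_force: [-2.8, 4.8, 2.2]
opening: 0.0344
```

Request:
{"api": "step_arm", "payload": {
  "moves": [
    [[0, 0.1, 0], [0, 0, 0], 0.3],
    [[0, 0.1, 0], [0, 0, 0], 0.55],
    [[0, 0.1, 0], [0, 0, 0], 0.65],
    [[0, 0.1, 0], [0, 0, 0], 0.65],
    [[0, 0.1, 0], [0, 0, 0], 0.65],
    [[-3, 0.1, 0], [0, 0, 0], 0.65],
    [[-7, 0.1, 0], [0, 0, 0], 0.65],
    [[-11, 0.1, 0], [0, 0, 0], 1],
    [[-15, 2, 0], [0, 0, 0], 1],
    [[-18, 4, 0], [0, 0, 0], 1]
  ]
}}

```text
t: 31.47
tool_pos: [0.6441, -0.0165, 0.2313]
tool_rot: [-0.863, 1.389, 0.858]
contact_force: [0.5, -0.1, 2.0]
opening: 0.085
```

```bash
python3 - <<'E'
from h import *
o,p,M=cur();print(o["t"],p)
im=cams.get_image("wrist");cv2.imwrite("pics/w14.png",im["pixels"])
for n in("valve1_mid","valve1_tip"):
  for r in finder.tip_of("wrist",n)[:3]: print(n,r["conf"],r["at"],at_z(im,r["at"],.042))
plan([.421,-.170,.2],np.radians(61),half=False)
E
```

```text
31.4667 [ 0.6440757  -0.01649426  0.23130212]
valve1_mid 0.92 [321.3, 210.7] [ 0.68214108 -0.03193072  0.042     ]
valve1_mid 0.6 [430.9, 239.4] [0.76542227 0.06030945 0.042     ]
valve1_tip 0.79 [319.7, 272.2] [ 0.74705149 -0.06623448  0.042     ]
valve1_tip 0.38 [77.0, 36.5] [ 0.43212805 -0.1560559   0.042     ]
shift cm [  3.1   13.17 -23.8 ] turn [2.51 0.26 0.57] yaw 63.5->61.0
```

View pics/w14.png

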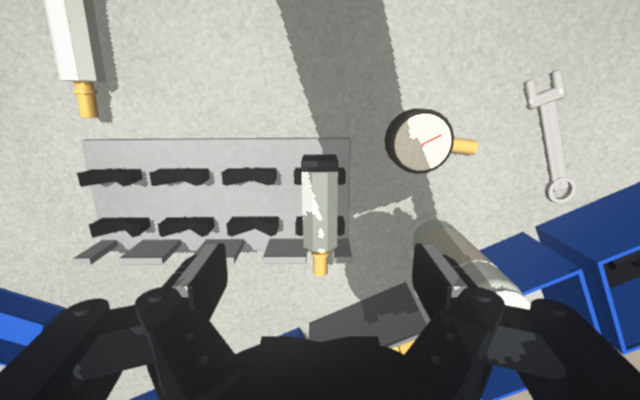

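Request:
{"api": "step_arm", "payload": {
  "moves": [
    [[0, 2, -3.5], [0, 0, 0], 1],
    [[0, 4, -7], [1, 0, 0], 1],
    [[0, 6, -10.5], [2, 0, 0], 1],
    [[1, 8, -14], [2.5, 0, 0.6], 1],
    [[2, 10, -18], [2.5, 0, 0.6], 1],
    [[3.1, 12, -22], [2.5, 0, 0.6], 1],
    [[3.1, 13.2, -23.8], [2.5, 0, 0.6], 1],
    [[3.1, 13.2, -23.8], [2.5, 0, 0.6], 1],
    [[3.1, 13.2, -23.8], [2.5, 0, 0.6], 1],
    [[3.1, 13.2, -23.8], [2.5, 0, 0.6], 1]
  ]
}}

```text
t: 32.45
tool_pos: [0.4209, -0.1699, 0.1994]
tool_rot: [-0.825, 1.404, 0.831]
contact_force: [-0.4, 0.2, -0.2]
opening: 0.0855
```

```bash
cat >> h.py <<'E'
def vmeas(k):
    "mid and angle from region rect (132 long, centre 12 mm ahead of mid) and from the points"
    im=cams.get_image("wrist");res=[]
    for r in finder.regions_of("wrist",f"valve{k}_mid")[:1]:
        c,wh,a=pca(im,r,.027); a=np.radians(a); 
        if np.cos(a)<0: a+=np.pi
        print("reg",round(r["conf"],2),wh,"mid",c-.012*np.array([np.cos(a),np.sin(a)]),"ang",np.degrees(a))
    ms=finder.tip_of("wrist",f"valve{k}_mid")[:2];ts=finder.tip_of("wrist",f"valve{k}_tip")[:2]
    for m in ms:
        for t in ts:
            A,B=at_z(im,m["at"],.018)[:2],at_z(im,t["at"],.018)[:2];d=B-A
            if .065<np.hypot(*d)<.09: print("pts",round(m["conf"],2),round(t["conf"],2),A,B,"ang",np.degrees(np.arctan2(d[1],d[0])),np.hypot(*d))
E
python3 - <<'E'
from h import *
o,p,M=cur();print(o["t"],p)
vmeas(4)
plan([.42,-.170,.0215],np.radians(61),half=False)
E
```

```text
32.45 [ 0.42088428 -0.16988547  0.19942998]
reg 0.68 (36, 132) mid [ 0.41747971 -0.1697248 ] ang -28.203659057617188
pts 0.76 0.87 [ 0.42102114 -0.16929019] [ 0.48906479 -0.20571096] ang -28.158178922505133 0.07717778401881945
shift cm [17.86  0.09 -0.21] turn [ 0.1   0.27 -0.04] yaw 61.1->61.0
```

Request:
{"api": "step_arm", "payload": {
  "moves": [
    [[4, 0.2, -0.1], [-0.7, 0, 0], 1],
    [[8, 0.2, -0.1], [-0.7, 0, 0], 1],
    [[12, 0.2, -0.1], [-0.7, 0, 0], 1],
    [[15, 0.2, -0.1], [-0.7, 0, 0], 1],
    [[17.2, 0.2, -0.1], [-0.7, 0, 0], 1],
    [[17.8, 0.2, -0.1], [-0.7, 0, 0], 1],
    [[17.8, 0.2, -0.1], [-0.7, 0, 0], 0.6],
    [[17.8, 0.2, -0.1], [-0.7, 0, 0], 0.1],
    [[17.8, 0.2, -0.1], [-0.7, 0, 0], 0.1],
    [[17.8, 0.2, -0.1], [-0.7, 0, 0], 0.1]
  ]
}}

```text
t: 33.48
tool_pos: [0.4213, -0.1696, 0.0243]
tool_rot: [-0.84, 1.397, 0.838]
contact_force: [-3.2, -4.7, 2.6]
opening: 0.0388
```

Request:
{"api": "step_arm", "payload": {
  "moves": [
    [[0, 0, 0], [0, 0, 0], 0.1],
    [[0, 0, 0], [0, 0, 0], 0.1],
    [[0, 0, 0], [0, 0, 0], 0.1],
    [[0, 0, 0], [0, 0, 0], 0.1],
    [[-2, 0, 0], [0, 0, 0], 0.1],
    [[-5, 0, 0], [0, 0, 0], 0.1],
    [[-8, 0, 0], [0, 0, 0], 0.1],
    [[-11, 0, 0], [0, 0, 0], 0.1],
    [[-11, 0, 0], [0, 0, 0], 0.1],
    [[-11, 0, 0], [0, 0, 0], 0.1]
  ]
}}

```text
t: 34.32
tool_pos: [0.4217, -0.1704, 0.1361]
tool_rot: [-0.843, 1.395, 0.835]
contact_force: [0.6, 0.1, -2.6]
opening: 0.0344
```

```bash
python3 - <<'E'
from h import *
held(4)
u=np.array([np.cos(th-np.pi/2),np.sin(th-np.pi/2)])
for off in(.001,): plan([*(C[2]+off*u),.13],th,half=False)
E
```

```text
34.3167 [ 0.42174647 -0.17037349  0.13608635] 0.03435465037786941 [ 0.62753432  0.0723488  -2.61701246] yaw 61.819337783663876
mid 0.77 [319.3, 253.8] in tool [-0.      0.006   0.0008]
shift cm [  0.27 -16.51  16.47] turn [-1.58  0.25 -0.03] yaw 61.8->63.4
```

Request:
{"api": "step_arm", "payload": {
  "moves": [
    [[0, -2.8, 2.8], [0, 0, 0], 0.1],
    [[0, -5.6, 5.6], [0, 0, 0], 0.1],
    [[0, -8.4, 8.4], [-1, 0, 0], 0.1],
    [[0, -11.2, 11.2], [-1.6, 0, 0], 0.1],
    [[0, -14, 14], [-1.6, 0, 0], 0.1],
    [[0.3, -16.6, 16.5], [-1.6, 0.2, 0], 0.1],
    [[0.3, -16.6, 16.5], [-1.6, 0.2, 0], 0.1],
    [[0.3, -16.6, 16.5], [-1.6, 0.2, 0], 0.1],
    [[0.3, -16.6, 16.5], [-1.6, 0.2, 0], 0.1],
    [[0.3, -16.6, 16.5], [-1.6, 0.2, 0], 0.1]
  ]
}}

```text
t: 35.3
tool_pos: [0.6421, -0.102, 0.1282]
tool_rot: [-0.859, 1.395, 0.863]
contact_force: [-0.8, -0.3, -1.6]
opening: 0.0339
```

```bash
python3 - <<'E'
from h import *
im=held(4)
for r in finder.tip_of("wrist","cradle4")[:4]: print(r["conf"],r["at"],at_z(im,r["at"],.042))
u=np.array([np.cos(th-np.pi/2),np.sin(th-np.pi/2)])
plan([*(C[2]+.002*u),.048],th,half=False)
E
```

```text
35.3 [ 0.64209644 -0.10198611  0.12819343] 0.03394193648999249 [-0.80351747 -0.33870754 -1.63599087] yaw 63.38755857445193
mid 0.84 [318.9, 256.5] in tool [0.     0.0046 0.0006]
mid 0.7 [213.5, 203.9] in tool [ 0.0001  0.029  -0.0439]
0.96 [105.6, 205.9] [ 0.57460015 -0.23730085  0.042     ]
0.78 [208.6, 204.8] [ 0.60664657 -0.17137022  0.042     ]
shift cm [ 8.2  -0.05  0.04] turn [-0.03  0.05 -0.  ] yaw 63.4->63.4
```

Request:
{"api": "step_arm", "payload": {
  "moves": [
    [[2.5, -0.1, 0], [0, 0, 0], 0.1],
    [[5, -0.1, 0], [0, 0, 0], 0.1],
    [[6.6, -0.1, 0], [0, 0, 0], 0.1],
    [[7.5, -0.1, 0], [0, 0, 0], 0.1],
    [[8, -0.1, 0], [0, 0, 0], 0.1],
    [[8.2, -0.1, 0], [0, 0, 0], 0.1],
    [[8.3, -0.1, 0], [0, 0, 0], 0.1],
    [[8.3, -0.1, 0], [0, 0, 0], 0.1],
    [[8.3, -0.1, 0], [0, 0, 0], 0.1],
    [[8.3, -0.1, 0], [0, 0, 0], 0.1]
  ]
}}

```text
t: 36.33
tool_pos: [0.6451, -0.1019, 0.0493]
tool_rot: [-0.86, 1.39, 0.86]
contact_force: [-1.4, 5.7, 3.3]
opening: 0.0343
```

Request:
{"api": "step_arm", "payload": {
  "moves": [
    [[0, 0, 0], [0, 0, 0], 0.3],
    [[0, 0, 0], [0, 0, 0], 0.55],
    [[0, 0, 0], [0, 0, 0], 0.65],
    [[0, 0, 0], [0, 0, 0], 0.65],
    [[0, 0, 0], [0, 0, 0], 0.65],
    [[-3, 0, 0], [0, 0, 0], 0.65],
    [[-7, 0, 0], [0, 0, 0], 0.65],
    [[-11, 0, 0], [0, 0, 0], 1],
    [[-15, 2, 0], [0, 0, 0], 1],
    [[-18, 4, 0], [0, 0, 0], 1]
  ]
}}

```text
t: 37.17
tool_pos: [0.6093, -0.085, 0.2325]
tool_rot: [-0.861, 1.388, 0.857]
contact_force: [-0.3, -0.1, 0.5]
opening: 0.0853
```

```bash
cat >> h.py <<'E'
def chk(ks):
    im=cams.get_image("wrist")
    for k in ks:
      for e in("mid","tip"):
        for r in finder.tip_of("wrist",f"valve{k}_{e}")[:3]:
            q=at_z(im,r["at"],.042)[:2]
            if r["conf"]>.3: print(k,e,round(r["conf"],2),np.round(r["at"]),q,"from cradles (along,across) mm",[np.round(1000*np.array([[np.sin(th),-np.cos(th)],[np.cos(th),np.sin(th)]])@(q-c)).tolist() for c in C])
    return im
E
python3 - <<'E'
from h import *
o,p,M=cur();print(o["t"],p)
im=chk([4,1]);cv2.imwrite("pics/w15.png",im["pixels"])
plan([.457,-.43,.22],np.radians(67),half=False)
E
```

```text
37.1667 [ 0.60934625 -0.08500265  0.23247262]
4 mid 0.61 [320. 210.] [ 0.64646273 -0.10128402] from cradles (along,across) mm [[4.0, 154.0], [4.0, 78.0], [4.0, 2.0], [4.0, -74.0]]
4 tip 0.71 [319. 273.] [ 0.71353315 -0.13589049] from cradles (along,across) mm [[80.0, 153.0], [80.0, 77.0], [80.0, 1.0], [80.0, -75.0]]
1 mid 0.97 [394. 209.] [ 0.68123382 -0.03090486] from cradles (along,across) mm [[4.0, 233.0], [4.0, 157.0], [4.0, 81.0], [4.0, 5.0]]
1 tip 0.64 [389. 275.] [ 0.75160757 -0.06658931] from cradles (along,across) mm [[83.0, 232.0], [83.0, 156.0], [83.0, 80.0], [83.0, 4.0]]
shift cm [  0.79  -1.94 -37.69] turn [-3.63  0.18  0.12] yaw 63.4->67.0
```

Request:
{"api": "step_arm", "payload": {
  "moves": [
    [[0, -0.4, -4], [0, 0, 0], 1],
    [[0, -0.8, -8], [0, 0, 0], 1],
    [[0, -1.2, -12], [-1, 0, 0], 1],
    [[0, -1.6, -16], [-2, 0, 0], 1],
    [[0, -2, -20], [-3, 0, 0], 1],
    [[0.4, -2, -24], [-3.6, 0, 0], 1],
    [[0.8, -2, -28], [-3.6, 0, 0], 1],
    [[1, -2, -32], [-3.6, 0, 0], 1],
    [[1, -2, -36], [-3.6, 0, 0], 1],
    [[1, -2, -37.7], [-3.6, 0, 0], 1]
  ]
}}

```text
t: 38.25
tool_pos: [0.4541, -0.4337, 0.2144]
tool_rot: [-0.901, 1.373, 0.908]
contact_force: [0.1, 0.7, -0.5]
opening: 0.0854
```

```bash
python3 - <<'E'
from h import *
o,p,M=cur();print(o["t"],p)
vmeas(3)
plan([.459,-.432,.0205],np.radians(67),half=False)
E
```

```text
38.25 [ 0.45412868 -0.43372518  0.21440816]
reg 0.81 (37, 132) mid [ 0.46079061 -0.43368499] ang -24.510597229003906
pts 0.81 0.9 [ 0.46243775 -0.43021176] [ 0.5294611  -0.46715497] ang -28.863514268225533 0.076530582387173
shift cm [19.49 -0.3  -0.2 ] turn [-0.11  0.31 -0.07] yaw 66.9->67.0
```

```bash
python3 - <<'E'
from h import *
vmeas(3)
o,p,M=cur();print(o["t"],p)
plan([.4608,-.4330,.0205],np.radians(65),half=False)
E
```

```text
reg 0.64 (36, 132) mid [ 0.46156686 -0.43346443] ang -24.075668334960938
pts 0.65 0.69 [ 0.46165465 -0.4318743 ] [ 0.53340696 -0.4670543 ] ang -26.11861262800428 0.07991261488040989
38.65 [ 0.45810881 -0.42908838  0.21728774]
shift cm [19.68 -0.37 -0.33] turn [2.07 0.22 0.08] yaw 67.1->65.0
```

Request:
{"api": "step_arm", "payload": {
  "moves": [
    [[4, -0.2, -0.2], [1, 0, 0], 1],
    [[8, -0.4, -0.3], [2, 0.2, 0], 1],
    [[12, -0.4, -0.3], [2, 0.2, 0], 1],
    [[16, -0.4, -0.3], [2, 0.2, 0], 1],
    [[18.7, -0.4, -0.3], [2, 0.2, 0], 1],
    [[19.6, -0.4, -0.3], [2, 0.2, 0], 1],
    [[19.6, -0.4, -0.3], [2, 0.2, 0], 0.6],
    [[19.6, -0.4, -0.3], [2, 0.2, 0], 0.1],
    [[19.6, -0.4, -0.3], [2, 0.2, 0], 0.1],
    [[19.6, -0.4, -0.3], [2, 0.2, 0], 0.1]
  ]
}}

```text
t: 39.48
tool_pos: [0.4628, -0.4345, 0.0246]
tool_rot: [-0.888, 1.382, 0.878]
contact_force: [-0.1, -0.2, 0.2]
opening: 0.0385
```

Request:
{"api": "step_arm", "payload": {
  "moves": [
    [[0, 0, 0], [0, 0, 0], 0.1],
    [[0, 0, 0], [0, 0, 0], 0.1],
    [[0, 0, 0], [0, 0, 0], 0.1],
    [[0, 0, 0], [0, 0, 0], 0.1],
    [[-2, 0, 0], [0, 0, 0], 0.1],
    [[-5, 0, 0], [0, 0, 0], 0.1],
    [[-8, 0, 0], [0, 0, 0], 0.1],
    [[-11, 0, 0], [0, 0, 0], 0.1],
    [[-11, 0, 0], [0, 0, 0], 0.1],
    [[-11, 0, 0], [0, 0, 0], 0.1]
  ]
}}

```text
t: 40.32
tool_pos: [0.4631, -0.4351, 0.1369]
tool_rot: [-0.892, 1.382, 0.874]
contact_force: [-0.4, 0.6, -3.2]
opening: 0.0342
```

```bash
python3 - <<'E'
from h import *
held(3)
u=np.array([np.cos(th-np.pi/2),np.sin(th-np.pi/2)])
plan([*C[1],.13],th,half=False)
E
```

```text
40.3167 [ 0.46313916 -0.43506054  0.13687838] 0.034236924927709224 [-0.37916215  0.56352262 -3.2317483 ] yaw 65.08143043181192
mid 0.77 [321.0, 257.4] in tool [-0.      0.0042  0.0015]
shift cm [ 0.17 -2.2  30.08] turn [ 1.68 -0.    0.12] yaw 65.1->63.4
```

Request:
{"api": "step_arm", "payload": {
  "moves": [
    [[0, -0.3, 4], [0, 0, 0], 0.1],
    [[0, -0.6, 8], [1, 0, 0], 0.1],
    [[0, -0.9, 12], [1.7, 0, 0], 0.1],
    [[0, -1.2, 16], [1.7, 0, 0], 0.1],
    [[0, -1.5, 20], [1.7, 0, 0], 0.1],
    [[0, -1.8, 24], [1.7, 0, 0], 0.1],
    [[0.2, -2.1, 28], [1.7, 0, 0], 0.1],
    [[0.2, -2.2, 30.1], [1.7, 0, 0], 0.1],
    [[0.2, -2.2, 30.1], [1.7, 0, 0], 0.1],
    [[0.2, -2.2, 30.1], [1.7, 0, 0], 0.1]
  ]
}}

```text
t: 41.3
tool_pos: [0.607, -0.1673, 0.127]
tool_rot: [-0.862, 1.395, 0.864]
contact_force: [0.2, -0.4, -3.0]
opening: 0.0342
```

```bash
python3 - <<'E'
from h import *
im=held(3)
for r in finder.tip_of("wrist","cradle4")[:4]: print(r["conf"],r["at"],at_z(im,r["at"],.042))
plan([*C[1],.048],th,half=False)
E
```

```text
41.3 [ 0.6069552  -0.16733334  0.12701061] 0.034237276692830644 [ 0.19460532 -0.42611914 -2.9550723 ] yaw 63.533251045985516
mid 0.67 [322.6, 259.5] in tool [0.     0.0032 0.0022]
tip 0.69 [64.5, 359.9] in tool [-0.     -0.0516 -0.1245]
0.59 [209.1, 206.8] [ 0.57296941 -0.23687402  0.042     ]
shift cm [ 8.08 -0.02  0.12] turn [-0.11 -0.02  0.04] yaw 63.3->63.4
```

Request:
{"api": "step_arm", "payload": {
  "moves": [
    [[2.5, 0, 0.1], [0, 0, 0], 0.1],
    [[5, 0, 0.1], [0, 0, 0], 0.1],
    [[6.5, 0, 0.1], [0, 0, 0], 0.1],
    [[7.4, 0, 0.1], [0, 0, 0], 0.1],
    [[7.9, 0, 0.1], [0, 0, 0], 0.1],
    [[8.1, 0, 0.1], [0, 0, 0], 0.1],
    [[8.2, 0, 0.1], [0, 0, 0], 0.1],
    [[8.2, 0, 0.1], [0, 0, 0], 0.1],
    [[8.2, 0, 0.1], [0, 0, 0], 0.1],
    [[8.2, 0, 0.1], [0, 0, 0], 0.1]
  ]
}}

```text
t: 42.33
tool_pos: [0.6088, -0.1683, 0.0492]
tool_rot: [-0.859, 1.391, 0.859]
contact_force: [-1.8, 6.6, 4.6]
opening: 0.0339
```

Request:
{"api": "step_arm", "payload": {
  "moves": [
    [[0, 0, 0], [0, 0, 0], 0.3],
    [[0, 0, 0], [0, 0, 0], 0.55],
    [[0, 0, 0], [0, 0, 0], 0.65],
    [[0, 0, 0], [0, 0, 0], 0.65],
    [[0, 0, 0], [0, 0, 0], 0.65],
    [[-3, 0, 0], [0, 0, 0], 0.65],
    [[-7, 0, 0], [0, 0, 0], 0.65],
    [[-11, 0, 0], [0, 0, 0], 1],
    [[-15, 2, 0], [0, 0, 0], 1],
    [[-18, 4, 0], [0, 0, 0], 1]
  ]
}}

```text
t: 43.17
tool_pos: [0.5731, -0.1513, 0.2323]
tool_rot: [-0.86, 1.39, 0.856]
contact_force: [0.2, 0.1, 1.0]
opening: 0.0852
```

```bash
python3 - <<'E'
from h import *
o,p,M=cur();print(o["t"],p)
im=chk([3,4,1]);cv2.imwrite("pics/w16.png",im["pixels"])
look("wrist",["valve2_mid","valve2_tip"],[.018]*2);look("top",["valve2_mid","valve2_tip"],[.018]*2)
plan([.375,-.325,.22],np.radians(87),half=False)
E
```

```text
43.1667 [ 0.57306324 -0.15127018  0.23229317]
3 mid 0.81 [325. 211.] [ 0.61397986 -0.16327246] from cradles (along,across) mm [[3.0, 84.0], [3.0, 8.0], [3.0, -68.0], [3.0, -144.0]]
3 tip 0.68 [321. 274.] [ 0.67871961 -0.20112654] from cradles (along,across) mm [[78.0, 79.0], [78.0, 3.0], [78.0, -73.0], [78.0, -149.0]]
4 mid 0.81 [390. 211.] [ 0.64489178 -0.10126712] from cradles (along,across) mm [[3.0, 153.0], [3.0, 77.0], [3.0, 1.0], [3.0, -75.0]]
4 tip 0.9 [388. 276.] [ 0.71585922 -0.13500998] from cradles (along,across) mm [[81.0, 155.0], [81.0, 79.0], [81.0, 3.0], [81.0, -73.0]]
1 mid 0.93 [462. 211.] [ 0.67927899 -0.03337772] from cradles (along,across) mm [[3.0, 229.0], [3.0, 153.0], [3.0, 77.0], [3.0, 1.0]]
1 tip 0.78 [456. 274.] [ 0.74858581 -0.06486775] from cradles (along,across) mm [[79.0, 232.0], [79.0, 156.0], [79.0, 80.0], [79.0, 4.0]]
valve2_mid wrist 0.81 [45.1 52. ] [ 0.3456 -0.3368]
valve2_tip wrist 0.57 [ 97.  122.6] [ 0.4231 -0.3334]
valve2_mid top 0.82 [429.9 285.2] [ 0.3517 -0.3282]
valve2_tip top 0.8 [430.1 260.3] [ 0.4192 -0.3297]
shift cm [  0.74   9.78 -24.45] turn [-23.74   0.16   0.03] yaw 63.3->87.0
```

```bash
python3 - <<'E'
import cv2
i=cv2.imread("pics/w16.png")[110:310,200:520]; cv2.imwrite("pics/w16c.png",cv2.resize(i,None,fx=2.4,fy=2.4,interpolation=cv2.INTER_CUBIC))
E
```

```text
(no output)
```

View pics/w16c.png

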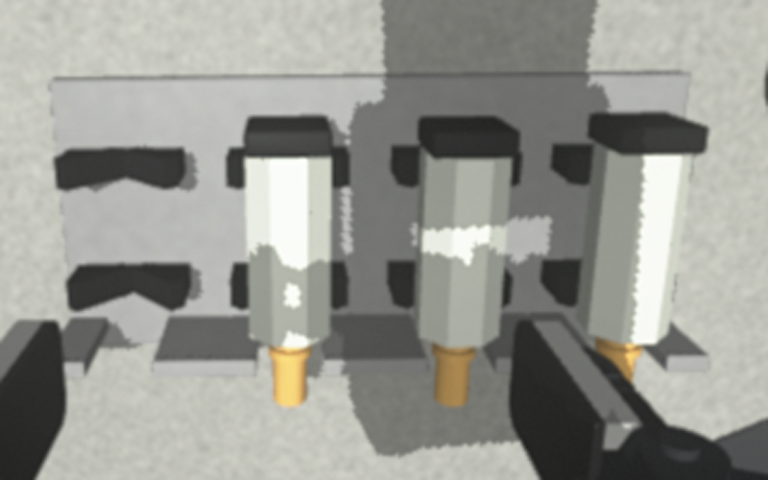

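Request:
{"api": "step_arm", "payload": {
  "moves": [
    [[0, 1.6, -3.6], [-4, 0, 0], 1],
    [[0, 3.2, -7.2], [-8, 0, 0], 1],
    [[0, 4.8, -10.8], [-12, 0, 0], 1],
    [[0, 6.4, -14.4], [-16, 0, 0], 1],
    [[0.7, 8, -18], [-20, 0, 0], 1],
    [[0.7, 9.6, -21.6], [-24, 0, 0], 1],
    [[0.7, 11.6, -26.2], [-27, 0, 0], 1],
    [[0.7, 11.6, -26.2], [-27, 0, 0], 1],
    [[0.7, 11.6, -26.2], [-27, 0, 0], 1],
    [[0.7, 11.6, -26.2], [-27, 0, 0], 1]
  ]
}}

```text
t: 44.65
tool_pos: [0.3511, -0.3324, 0.2204]
tool_rot: [-1.21, 1.204, 1.211]
contact_force: [0.1, 0.3, 0.1]
opening: 0.0854
```

```bash
python3 - <<'E'
from h import *
vmeas(2);vmeas(2)
o,p,M=cur();print(o["t"],p)
plan([.351,-.332,.0205],np.radians(90),half=False)
E
```

```text
reg 0.95 (131, 37) mid [ 0.34507974 -0.33377615] ang 1.1765315532684326
pts 0.91 0.72 [ 0.34438233 -0.33654204] [ 0.42386554 -0.33345042] ang 2.2274837999657775 0.07954331639863589
reg 0.75 (130, 36) mid [ 0.34514204 -0.33416275] ang 1.1152033805847168
pts 0.81 0.78 [ 0.34740133 -0.33544071] [ 0.42763803 -0.33416373] ang 0.9117944103342478 0.08024686329262837
45.05 [ 0.35154124 -0.33188512  0.22031146]
shift cm [19.98  0.08 -0.06] turn [0.35 0.15 0.07] yaw 90.3->90.0
```

Request:
{"api": "step_arm", "payload": {
  "moves": [
    [[4, 0.3, -0.2], [-0.9, 0, 0], 1],
    [[8, 0.6, -0.3], [-0.9, 0.1, 0], 1],
    [[12, 0.6, -0.3], [-0.9, 0.1, 0], 1],
    [[16, 0.6, -0.3], [-0.9, 0.1, 0], 1],
    [[19, 0.6, -0.3], [-0.9, 0.1, 0], 1],
    [[19.9, 0.6, -0.3], [-0.9, 0.1, 0], 1],
    [[19.9, 0.6, -0.3], [-0.9, 0.1, 0], 0.6],
    [[19.9, 0.6, -0.3], [-0.9, 0.1, 0], 0.1],
    [[19.9, 0.6, -0.3], [-0.9, 0.1, 0], 0.1],
    [[19.9, 0.6, -0.3], [-0.9, 0.1, 0], 0.1]
  ]
}}

```text
t: 45.88
tool_pos: [0.3473, -0.3362, 0.0241]
tool_rot: [-1.23, 1.198, 1.221]
contact_force: [0.4, 3.3, 6.6]
opening: 0.0391
```

Request:
{"api": "step_arm", "payload": {
  "moves": [
    [[0, 0, 0], [0, 0, 0], 0.1],
    [[0, 0, 0], [0, 0, 0], 0.1],
    [[0, 0, 0], [0, 0, 0], 0.1],
    [[0, 0, 0], [0, 0, 0], 0.1],
    [[-2, 0, 0], [0, 0, 0], 0.1],
    [[-5, 0, 0], [0, 0, 0], 0.1],
    [[-8, 0, 0], [0, 0, 0], 0.1],
    [[-11, 0, 0], [0, 0, 0], 0.1],
    [[-11, 0, 0], [0, 0, 0], 0.1],
    [[-11, 0, 0], [0, 0, 0], 0.1]
  ]
}}

```text
t: 46.72
tool_pos: [0.3476, -0.3369, 0.1361]
tool_rot: [-1.233, 1.199, 1.217]
contact_force: [-0.2, 0.4, -2.7]
opening: 0.0342
```

```bash
python3 - <<'E'
from h import *
held(2)
plan([*C[0],.13],th,half=False)
E
```

```text
46.7167 [ 0.34756977 -0.33686866  0.13606083] 0.034239138474130355 [-0.16098379  0.44023982 -2.67254758] yaw 91.24586901069965
mid 0.6 [315.7, 257.5] in tool [-0.      0.0038 -0.0008]
shift cm [  0.23 -22.99   9.25] turn [27.84  0.04  0.11] yaw 91.2->63.4
```

Request:
{"api": "step_arm", "payload": {
  "moves": [
    [[0, -3.8, 1.5], [5, 0, 0], 0.1],
    [[0, -7.6, 3], [10, 0, 0], 0.1],
    [[0, -11.4, 4.6], [15, 0, 0], 0.1],
    [[0, -15.2, 6.1], [20, 0, 0], 0.1],
    [[0, -19, 7.6], [25, 0, 0], 0.1],
    [[0.2, -23, 9.2], [27.8, 0, 0], 0.1],
    [[0.2, -23, 9.2], [27.8, 0, 0], 0.1],
    [[0.2, -23, 9.2], [27.8, 0, 0], 0.1],
    [[0.2, -23, 9.2], [27.8, 0, 0], 0.1],
    [[0.2, -23, 9.2], [27.8, 0, 0], 0.1]
  ]
}}

```text
t: 47.7
tool_pos: [0.5723, -0.2376, 0.1286]
tool_rot: [-0.86, 1.394, 0.862]
contact_force: [-0.4, -0.3, -1.7]
opening: 0.0343
```

```bash
python3 - <<'E'
from h import *
im=held(2)
plan([*C[0],.048],th,half=False)
E
```

```text
47.7 [ 0.57226505 -0.23763435  0.12863763] 0.03426283219265706 [-0.35308082 -0.30835901 -1.74653593] yaw 63.4107307308863
mid 0.59 [317.9, 258.4] in tool [0.     0.0037 0.0001]
shift cm [ 8.21 -0.03  0.13] turn [-0.04  0.06  0.06] yaw 63.4->63.4
```

Request:
{"api": "step_arm", "payload": {
  "moves": [
    [[2.5, 0, 0.1], [0, 0, 0], 0.1],
    [[5, 0, 0.1], [0, 0, 0], 0.1],
    [[6.5, 0, 0.1], [0, 0, 0], 0.1],
    [[7.4, 0, 0.1], [0, 0, 0], 0.1],
    [[8, 0, 0.1], [0, 0, 0], 0.1],
    [[8.2, 0, 0.1], [0, 0, 0], 0.1],
    [[8.3, 0, 0.1], [0, 0, 0], 0.1],
    [[8.3, 0, 0.1], [0, 0, 0], 0.1],
    [[8.3, 0, 0.1], [0, 0, 0], 0.1],
    [[8.3, 0, 0.1], [0, 0, 0], 0.1]
  ]
}}

```text
t: 48.68
tool_pos: [0.5741, -0.2364, 0.0492]
tool_rot: [-0.859, 1.39, 0.86]
contact_force: [-2.2, 6.1, 4.1]
opening: 0.0341
```

Request:
{"api": "step_arm", "payload": {
  "moves": [
    [[0, 0, 0], [0, 0, 0], 0.3],
    [[0, 0, 0], [0, 0, 0], 0.55],
    [[0, 0, 0], [0, 0, 0], 0.65],
    [[0, 0, 0], [0, 0, 0], 0.65],
    [[0, 0, 0], [0, 0, 0], 0.65],
    [[-3, 0, 0], [0, 0, 0], 0.65],
    [[-7, 0, 0], [0, 0, 0], 0.65],
    [[-11, 0, 0], [0, 0, 0], 1],
    [[-15, 2, 2], [0, 0, 0], 1],
    [[-18, 4, 5], [0, 0, 0], 1]
  ]
}}

```text
t: 49.52
tool_pos: [0.5621, -0.185, 0.2251]
tool_rot: [-0.86, 1.389, 0.854]
contact_force: [1.1, 0.7, 0.9]
opening: 0.0853
```

```bash
python3 - <<'E'
from h import *
o,p,M=cur();print(o["t"],p)
im=chk([1,2,3,4])
t=cams.get_image("top")
for n,z in(("clamp_handle",.114),("pillar",.062),("cylinder_mid",.05)):
    for r in finder.tip_of("top",n)[:1]: print(n,r["conf"],at_z(t,r["at"],z))
a=cv2.resize(im["pixels"][90:310,100:520],None,fx=1.9,fy=1.9);b=cv2.resize(t["pixels"][120:300,100:500],None,fx=2,fy=2)[:,:798]
a=a[:,:798]; b=b[:600-min(a.shape[0],300)] if False else b
k=min(a.shape[1],b.shape[1]);out=np.vstack([cv2.resize(a,(600,314)),cv2.resize(b,(600,270))]);cv2.imwrite("pics/final.png",out)
E
```

```text
49.5167 [ 0.56205262 -0.18500324  0.22505356]
1 mid 0.65 [590. 233.] [0.75035295 0.04393523] from cradles (along,across) mm [[32.0, 330.0], [32.0, 254.0], [32.0, 178.0], [32.0, 102.0]]
1 mid 0.63 [501. 207.] [ 0.67913106 -0.03144807] from cradles (along,across) mm [[2.0, 231.0], [2.0, 155.0], [2.0, 79.0], [2.0, 3.0]]
1 tip 0.89 [492. 271.] [ 0.74688439 -0.06334097] from cradles (along,across) mm [[77.0, 233.0], [77.0, 157.0], [77.0, 81.0], [77.0, 5.0]]
2 mid 0.79 [281. 207.] [ 0.57536945 -0.23521446] from cradles (along,across) mm [[1.0, 2.0], [1.0, -74.0], [1.0, -150.0], [1.0, -226.0]]
2 mid 0.72 [352. 274.] [ 0.67999084 -0.20243556] from cradles (along,across) mm [[79.0, 79.0], [79.0, 3.0], [79.0, -73.0], [79.0, -149.0]]
2 tip 0.55 [283. 274.] [ 0.64583247 -0.27063148] from cradles (along,across) mm [[79.0, 2.0], [79.0, -74.0], [79.0, -150.0], [79.0, -226.0]]
3 tip 0.74 [353. 272.] [ 0.67855983 -0.2003002 ] from cradles (along,across) mm [[77.0, 80.0], [77.0, 4.0], [77.0, -72.0], [77.0, -148.0]]
3 tip 0.43 [428. 209.] [ 0.64629541 -0.09996062] from cradles (along,across) mm [[3.0, 155.0], [3.0, 79.0], [3.0, 3.0], [3.0, -73.0]]
4 mid 0.6 [427. 211.] [ 0.64818834 -0.10158832] from cradles (along,across) mm [[6.0, 155.0], [6.0, 79.0], [6.0, 3.0], [6.0, -73.0]]
clamp_handle 0.71 [0.45013836 0.26397579 0.114     ]
pillar 0.8 [0.51888411 0.38748622 0.062     ]
cylinder_mid 0.91 [0.4913715  0.30341476 0.05      ]
```

View pics/final.png

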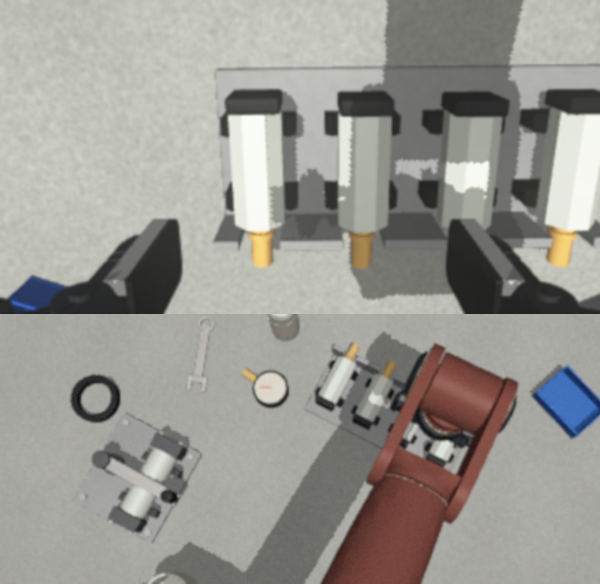

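```bash
python3 -c "
from station import ctrl
print(ctrl.finish_job(),ctrl.get_obs()['t'])"
```

```text
the job is handed in; nothing more can be done
the job is handed in; nothing more can be done
```

I swung the clamp bar about 90° aside and laid the cylinder in the V saddles. Then I lifted the bar about 40 mm over the cylinder, turned it back to its stop and let it down. All four valves on the bench went into the rack: valve 2 in cradle 1, valve 3 in cradle 2, valve 4 in cradle 3 and valve 1 in cradle 4. The job was handed in at about 50 s of the 210 s allowed, with the arm clear of everything.

**Valves:** In the last pictures all four lie in their cradles, three with the neck visibly in its notch. Cradle 3's neck was hidden by a finger there but showed in its notch one picture earlier. Most readings put them 0–4 mm from my estimated cradle centres along the cradle. The outliers were 5 and 6 mm along, and 8 mm across for valve 3 in cradle 2, which looked properly seated in the picture.

**Clamp and cylinder:** The bar lies square across the cylinder. In the wrist camera the cylinder sat about 1–2 mm off centre along its length. The top camera's final reading was about 12 mm off, but it disagreed with the wrist readings and had been several millimetres off elsewhere, so I did not act on it.

**Other things:** None of the bystanders looked moved in the pictures, though I did not measure them at the end. I noticed no slip of the grip and no knocked part. I viewed 16 pictures, two past the budget of 14.

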